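# Fetch the tube mold from behind the jug, jar and dividers

### The arm

A 6-joint arm with a two-finger parallel gripper is mounted at the origin on the work surface. World frame = base frame: x ahead of the robot, y to its left, z up, the work surface at z = 0. Lengths are in m, angles in rad, forces in N, time in s.
With the tool pointing down it reaches from about 0.375 to 0.9 m from the base axis. Payload 3.1 kg.
Tool frame: the origin (TCP) lies on the centre line of the jaws, within the pads' length; the fingertips stand 17 mm ahead of it and the grasp point (between the pads) lies 2 mm behind it; y points along the fingers, z is the direction in which the jaws open and shut, and the axes are right-handed (so a half turn about y gives the same grasp; the last joint's range is limited). The gripper opens to 85 mm and grips with 20 to 120 N. Pads are 22 mm wide; open, the fingers measure 114 mm over their backs; the gripper's body (76 mm by 85 mm) begins 54 mm behind the grasp point. The pads swing forward as they close: fully open they stand 13 mm farther back than shut.
Start: joints at [-1.377, 0.527, 1.433, -0, 1.181, -0.178], TCP at [0.227, -0.582, 0.248] pointing down, gripper open.
Joint ranges: [-3.08, 3.08], [-0.75, 2.2], [0.22, 2.44], [-1.43, 4.57], [0, 2.65], [-2.85, 2.85]. Speed limits (rad/s): [2.79, 2.79, 3.14, 3.14, 3.14, 3.14].

### API

Orientations are given as a unit quaternion [x, y, z, w].
In Python, from station import manip gives the robot as it stands.
- The arm moves only by the shell command python3 -m handwheel 'ROWS' [FORCE]. ROWS is JSON, one flat list of numbers, 7 for each row, row after row: the shift along the tool's x, y, z in cm, then the turn, a rotation vector about the tool's x, y, z in rad, then the finger opening in cm, from 0 to 8.54. A call has 1 to 10 rows; each row is the pose to reach, as a shift and turn from the pose commanded when the call began, along the tool's axes at that moment; what a row does not reach only later rows make up. A row lasts 1/12 s, in which the tool goes at most 41.7 mm and 7.16 degrees, less where a joint would pass 70% of its speed; a pose out of reach is approached as far as the arm can. A call with a gripper value outside its range is refused whole. The fingers move at their own pace and stop on an object; FORCE is the grip in N (left out, the last holds). Time passes only in rows, so rows that repeat a pose let the fingers close. It gives the time, the measured TCP pose, the force and the opening at its end, in the units of the state.
- manip.sense(): the state, without advancing time (a new reading comes with each control period).
- manip.snapshot(name): name is "scene" or "top" or "wrist"; returns a dict with "frame" (400x640x3 uint8, red, green, blue), "depth" (400x640 float32, m along the optical axis (not along the pixel's ray), 0 where there is no reading), "camera_matrix" (3x3 intrinsics, pixels), "k1" (the pictures are not rectified: a ray, as slopes to the right and down, at radius r is drawn at 1 + k1 r^2 times it, then the intrinsics apply), "rvec" (rotation vector, rad) and "tvec" (3), from world to camera coordinates, as OpenCV has them. Camera axes: x right, y down, z forward; pixel columns grow to the right and rows downward; lengths in m; the calibration is good to about 2 mm. A picture is of the moment at which its call begins.
- manip.sign_off(): hands the job in, once; it reports no verdict.
The state is a dict: "t": time; "q": joint angles; "qd": joint speeds; "tau": joint torques, N m; "tcp_pos": TCP position; "tool_rot": TCP orientation; "force": force on the tool from outside, world axes, zero at the start; "ft_torque": the same for the moment, N m; "finger_gap": opening from 0.0 (shut) to 1.0 (fully open).
Only numpy, scipy, OpenCV 4.12 (cv2) and the standard library are available. Lean on these libraries where they do the work, as an engineer would, in place of code of your own. Each camera call takes 0.05 s, during which the arm holds its last target.

### The job

Clear the steel jug, the lidded jar and the bundle of dividers off the pine shelf, standing them on the cork mat; only then fetch the grey tube mold from among them and stand it in the middle of the scale's round plate. Then put the three back on the shelf, each upright in the middle of the rubber pad it came from (jug round, dividers square, jar hexagonal). Knock none of the four over.

Things in the scene. Friction and masses are not known exactly. Their poses are not given: they have to be found in the camera images.
- jug: Stainless jug, open on top: 56 mm across at the rim, 58 at the foot, 115 tall, wall 3. Origin at the centre of the underside, z up. Wire handle on -x, to 50 mm from the axis, at heights 32 to 102 mm; short lip on +x at the rim, to 40 mm. Grip across y near the rim. Starts on the round pad with the handle roughly towards the robot. About 0.25 kg.
- jar: Amber glass jar with a white lid, a plain upright cylinder: 55 mm across, 116 mm tall (lid: the top 26 mm). Origin at the centre of the underside, z up. Starts on the hexagonal pad. About 0.3 kg.
- dividers: Bundle of clear acrylic dividers between a dark wood foot and cap, one rigid upright block 50 x 50 mm, 118 mm tall, sides along its x and y. Origin at the centre of the underside, z up. Starts on the square pad. About 0.25 kg.
- mold: Grey PVC tube mold, standing on its capped end, open on top: tube 50 mm across, wall 4 mm, total height 66 mm; the cap round the bottom 18 mm is 58 mm across. Origin at the centre of the underside, z up. Stands directly on the shelf board at the back, 71 to 77 mm from the centres of the three pads round it. About 0.12 kg.
- pad_round: Fixed round rubber pad, 72 mm across, 3 mm thick, on the shelf; home of the jug. Origin at the centre of its underside (18 mm above the worktop), top 3 mm above the origin. The pads change places from start to start; pad centres are at least 100 mm apart.
- pad_square: Fixed square rubber pad, 70 x 70 mm, 3 mm thick, on the shelf; home of the dividers. Origin at the centre of its underside, top 3 mm above it; sides along its x and y.
- pad_hex: Fixed hexagonal rubber pad, 66 mm across the flats, 3 mm thick, on the shelf; home of the jar. Origin at the centre of its underside, top 3 mm above it.
- mat: Fixed cork mat on the worktop to the left or right of the shelf, 300 mm along its x (roughly away from the robot), 140 mm along its y, 4 mm thick: the side area, with room for three things in a row along x. Origin at the centre of its underside.
- scale: Fixed white kitchen scale on the worktop, on the side of the shelf away from the mat, with a round steel plate 100 mm across whose top is 30 mm above the worktop. Origin on the worktop under the centre of the plate. The housing, 22 mm high, spans x -105 to +65 mm and y -65 to +65 mm.
- shelf: Fixed low pine shelf that the pads lie on, open on top: board 190 mm along its x, 260 mm along its y, 18 mm thick; end cheeks and back rail (+x side), 10 mm thick, rise 40 mm above the worktop, outside the pads. Origin on the worktop under the centre of the board. Pads have the same yaw as the shelf.

How it is judged:
On the way, in this order (a step that is already met when the one before it is completed fails the run):
1. jug, jar and dividers all stand released on the cork mat (centres at least 8 mm inside its edges), the mold still in its place on the shelf (within 30 mm) (x of jug in the frame of mat between -0.14 and 0.14 m and y of jug in the frame of mat between -0.062 and 0.062 m and z of each of jug, jar, dividers in the frame of mat below 0.012 m and angle between each of jug, jar, dividers's own z axis and vertical below 0.15 rad and linear speed of each of jug, jar, dividers below 0.03 m/s and contact force between the fingers and jug below 0.2 N and x of jar in the frame of mat between -0.14 and 0.14 m and y of jar in the frame of mat between -0.062 and 0.062 m and contact force between the fingers and jar below 0.2 N and x of dividers in the frame of mat between -0.14 and 0.14 m and y of dividers in the frame of mat between -0.062 and 0.062 m and contact force between the fingers and dividers below 0.2 N and distance of mold from where it was at the start of the episode below 0.03 m), for 0.2 s.
2. the mold stands released on the scale's plate, within 15 mm of its centre, the three others still standing on the mat (horizontal distance between mold and scale below 0.015 m and z of mold in the frame of scale below 0.038 m and angle between each of mold, jug, jar, dividers's own z axis and vertical below 0.15 rad and linear speed of each of mold, jug, jar, dividers below 0.03 m/s and contact force between the fingers and mold below 0.2 N and x of jug in the frame of mat between -0.14 and 0.14 m and y of jug in the frame of mat between -0.062 and 0.062 m and z of each of jug, jar, dividers in the frame of mat below 0.012 m and contact force between the fingers and jug below 0.2 N and x of jar in the frame of mat between -0.14 and 0.14 m and y of jar in the frame of mat between -0.062 and 0.062 m and contact force between the fingers and jar below 0.2 N and x of dividers in the frame of mat between -0.14 and 0.14 m and y of dividers in the frame of mat between -0.062 and 0.062 m and contact force between the fingers and dividers below 0.2 N), for 0.2 s.
At the end, for the whole second after the job is handed in: The mold stands upright (within 0.15 rad) on the scale's plate within 15 mm of its centre; jug, jar and dividers stand upright on the round, hexagonal and square pad, each within 15 mm of its pad's centre; all released and at rest (horizontal distance between mold and scale below 0.015 m and z of mold in the frame of scale below 0.038 m and angle between each of mold, jug, jar, dividers's own z axis and vertical below 0.15 rad and linear speed of each of mold, jug, jar, dividers below 0.03 m/s and contact force between the fingers and mold below 0.2 N and horizontal distance between jug and pad_round below 0.015 m and z of jug in the frame of pad_round below 0.01 m and contact force between the fingers and jug below 0.2 N and horizontal distance between jar and pad_hex below 0.015 m and z of jar in the frame of pad_hex below 0.01 m and contact force between the fingers and jar below 0.2 N and horizontal distance between dividers and pad_square below 0.015 m and z of dividers in the frame of pad_square below 0.01 m and contact force between the fingers and dividers below 0.2 N); the robot touches nothing.
It fails at once if the jug, jar, dividers or mold is knocked over (tilted more than 0.7 rad) (angle between any of jug, jar, dividers, mold's own z axis and vertical above 0.7 rad).
It also fails if it takes over 144 s, if anything falls off the work surface, if the arm or the gripper's body presses on something with over 40 N, if the wrist force passes 120 N, or if a joint passes its speed limit or range.

## Working session

There is one attempt and no reset: what is moved stays moved. The work goes in short steps, Python scripts to look and compute and a shell command to move; the robot and the scene stay as the last step left them, time stands still between calls to the robot, and variables do not carry over. Pictures are saved under pics/ and viewed, and the job is handed in when it is done.

```bash
ls -la; mkdir -p pics; cat > h.py <<'E'
import numpy as np, cv2
from station import manip
def snap(n,save=None):
    s=manip.snapshot(n)
    if save: cv2.imwrite('pics/'+save,s['frame'][:,:,::-1])
    return s
E
python3 - <<'E'
from h import *
print(manip.sense())
for n in ['scene','top','wrist']:
    s=snap(n,n+'0.png'); R=cv2.Rodrigues(np.array(s['rvec']))[0]; print(n,s['camera_matrix'],s['k1'],(-R.T@np.array(s['tvec']).ravel()).round(3),R.round(2).tolist())
E
```

```text
total 12
drwxr-xr-x  3 agent agent 4096 Dec  7 13:27 .
drwxr-xr-x 23 root  root  4096 Dec  7 13:27 ..
drwxr-xr-x  2 agent agent 4096 Dec  7 13:27 pics
{'t': 0.0, 'q': array([-1.37751191e+00,  5.28449271e-01,  1.43389271e+00,  1.80043104e-05,
        1.18139626e+00, -1.78513555e-01]), 'qd': array([ 0.00133656, -0.00125767, -0.0003436 , -0.00036126, -0.00237357,
       -0.0009041 ]), 'tau': array([ 3.19894407e-04, -4.42341828e+01, -1.78025651e+01, -1.98696875e-04,
        8.45996401e-03, -1.38157031e-05]), 'tcp_pos': array([ 0.22694969, -0.58161738,  0.24734701]), 'tool_rot': array([-0.13069188,  0.69568233, -0.69416512,  0.13069245]), 'force': array([-0.29399253,  0.07038951, -0.55384299]), 'ft_torque': array([ 0.00323486, -0.0246631 ,  0.02344146]), 'finger_gap': 1.0014082943810358}
scene [[466.87403803   0.         326.01341303]
 [  0.         466.87403803 196.20950051]
 [  0.           0.           1.        ]] -0.05118875890548419 [1.152 0.023 0.798] [[-0.01, 1.0, -0.0], [0.8, 0.0, -0.61], [-0.61, -0.01, -0.8]]
top [[403.74756213   0.         318.3701351 ]
 [  0.         403.74756213 204.08772876]
 [  0.           0.           1.        ]] 0.033886995802793 [0.501 0.018 0.866] [[0.01, -1.0, 0.0], [-1.0, -0.01, -0.09], [0.09, 0.0, -1.0]]
wrist [[320.22961679   0.         317.75001147]
 [  0.         320.22961679 202.96306287]
 [  0.           0.           1.        ]] -0.06380735824538067 [ 0.291 -0.556  0.373] [[0.36, -0.93, -0.0], [-0.9, -0.35, 0.27], [-0.26, -0.1, -0.96]]
```

View pics/scene0.png

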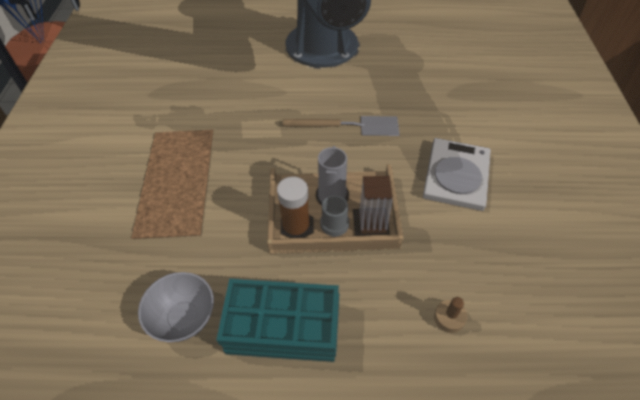

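View pics/top0.png

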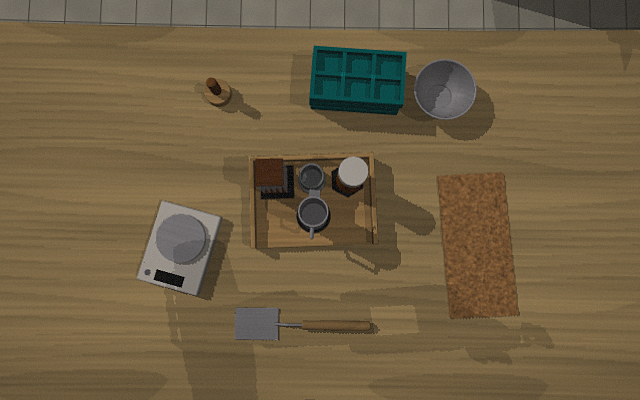

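View pics/wrist0.png

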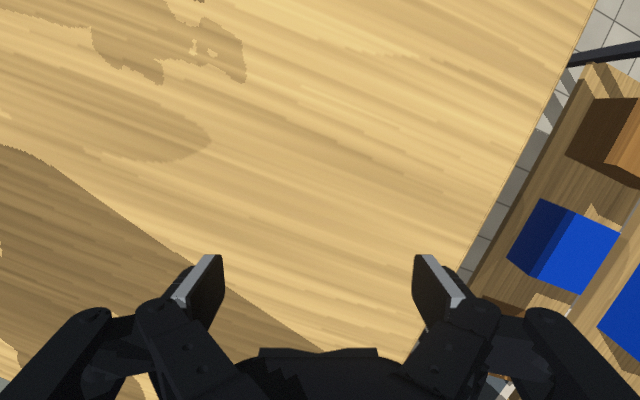

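```bash
cat >> h.py <<'E'
def ray(s,u,v):
    K=s['camera_matrix']; p=cv2.undistortPoints(np.array([[[u,v]]],float),K,np.array([s['k1'],0,0,0,0.]))[0,0]
    R=cv2.Rodrigues(np.array(s['rvec']))[0]; t=np.array(s['tvec']).ravel()
    return -R.T@t, R.T@np.array([p[0],p[1],1.])
def atz(s,u,v,z):
    c,d=ray(s,u,v); return c+d*(z-c[2])/d[2]
def proj(s,P):
    D=np.array([s['k1'],0,0,0,0.]); return cv2.projectPoints(np.array(P,float).reshape(-1,1,3),np.array(s['rvec']),np.array(s['tvec']),s['camera_matrix'],D)[0].reshape(-1,2)
def cloud(s):
    d=s['depth'];h,w=d.shape
    uv=np.stack(np.meshgrid(np.arange(w),np.arange(h)),-1).reshape(-1,1,2).astype(float)
    p=cv2.undistortPoints(uv,s['camera_matrix'],np.array([s['k1'],0,0,0,0.]))[:,0]
    z=d.reshape(-1,1); X=np.c_[p*z,z]
    R=cv2.Rodrigues(np.array(s['rvec']))[0]; t=np.array(s['tvec']).ravel()
    return ((X-t)@R).reshape(h,w,3)
E
python3 - <<'E'
from h import *
s=snap('top'); f=s['frame'][:,:,::-1]
c=f[140:260,235:395]; cv2.imwrite('pics/c1.png',cv2.resize(c,None,fx=5,fy=5,interpolation=cv2.INTER_CUBIC))
c=f[160:330,420:530]; cv2.imwrite('pics/c2.png',cv2.resize(c,None,fx=3.5,fy=3.5,interpolation=cv2.INTER_CUBIC))
c=f[190:305,125:235]; cv2.imwrite('pics/c3.png',cv2.resize(c,None,fx=5,fy=5,interpolation=cv2.INTER_CUBIC))
W=cloud(s)
for u,v in [(313,212),(270,172),(352,170),(311,178),(180,240),(478,245),(313,240),(311,160)]: print(u,v,W[v,u].round(3))
s=snap('scene'); f=s['frame'][:,:,::-1]
c=f[140:260,255:415]; cv2.imwrite('pics/c4.png',cv2.resize(c,None,fx=5,fy=5,interpolation=cv2.INTER_CUBIC))
E
```

```text
313 212 [0.563 0.03  0.028]
270 172 [0.627 0.108 0.139]
352 170 [ 0.632 -0.042  0.137]
311 178 [0.633 0.035 0.036]
180 240 [0.501 0.302 0.029]
478 245 [ 0.499 -0.32   0.003]
313 240 [0.505 0.029 0.017]
311 160 [0.672 0.036 0.029]
```

View pics/c1.png

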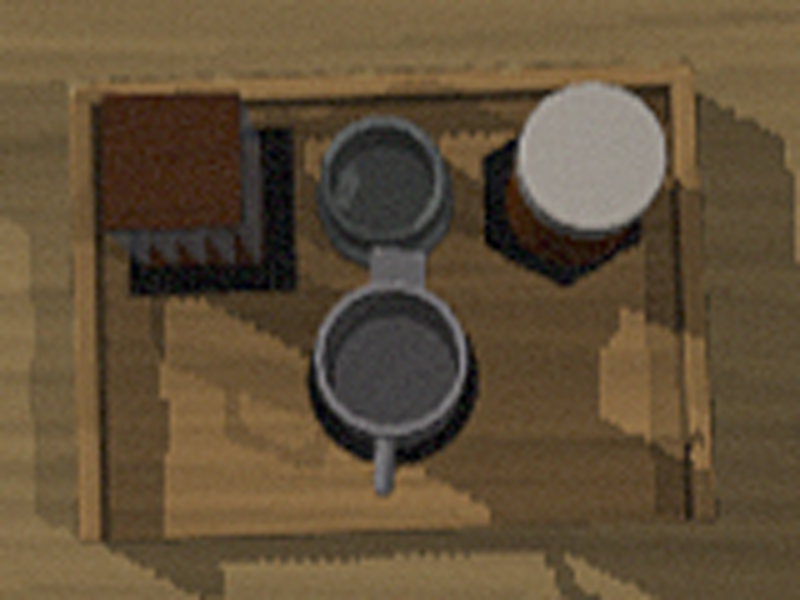

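View pics/c2.png

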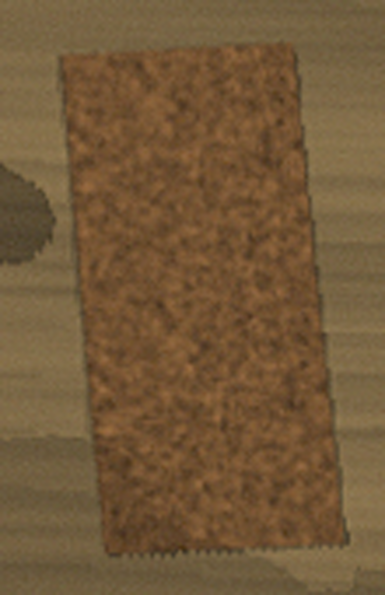

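View pics/c3.png

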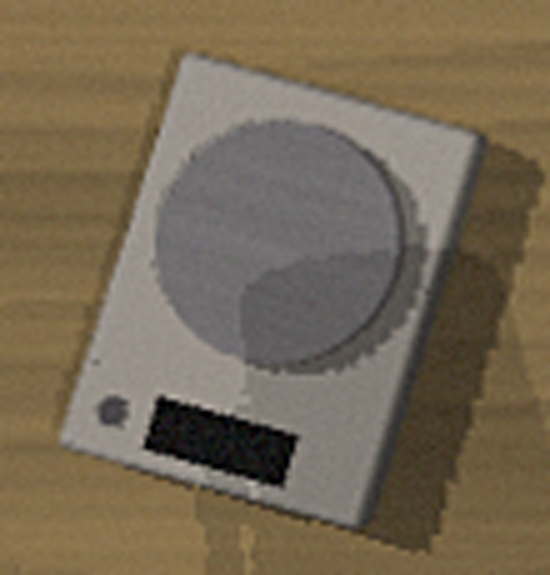

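View pics/c4.png

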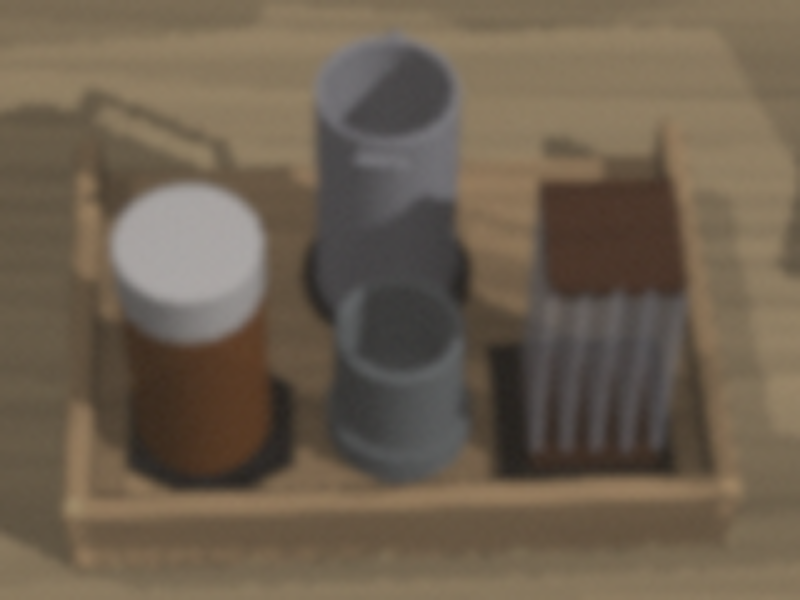

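```bash
python3 - <<'E'
from h import *
s=snap('top')
def P(cx,cy,z,o=(235,140),k=5): return atz(s,(cx+.5)/k-.5+o[0],(cy+.5)/k-.5+o[1],z)
pr=lambda n,a:print(n,np.round(a,4))
pr('jug rim',P(390.5,360,.136)); pr('div',P(171,161,.139)); pr('jar',P(591,157,.137)); pr('mold',P(383,183,.084))
c=[P(*a,.139) for a in [(102,94),(238,95),(242,228),(104,228)]]; pr('divc',c)
sq=[P(*a,.021) for a in [(131,294),(295,294),(292,128)]]; pr('sq',sq); pr('sqc',(sq[0]+sq[2])/2)
hx=[P(*a,.021) for a in [(564,286),(485,158),(487,222),(640,240)]]; pr('hex',hx)
pr('pad_round LR bottom',[P(309,375,.021),P(478,375,.021),P(393,463,.021)])
sh=[P(*a,.04) for a in [(73,88),(690,67),(715,520),(80,540)]];pr('shelf',sh)
m=[P(*a,.004,(420,160),3.5) for a in [(60,57),(297,43),(349,545),(107,556)]];pr('mat',m);pr('c',np.mean(m,0))
pr('scale',P(279,243,.03,(125,190),5)); pr('lr',[P(154,243,.03,(125,190),5),P(404,243,.03,(125,190),5),P(279,118,.03,(125,190),5),P(279,370,.03,(125,190),5)])
W=cloud(s)
def circ(box,z0,z1):
    u0,v0,u1,v1=box; w=W[v0:v1,u0:u1].reshape(-1,3); w=w[(w[:,2]>z0)&(w[:,2]<z1)]
    c,r=cv2.minEnclosingCircle((w[:,:2]*1000).astype(np.float32)); print(len(w),np.median(w[:,2]),w[:,:2].mean(0).round(4),np.round(c,1),r)
circ((295,190,335,232),.128,.145);circ((330,150,375,195),.128,.145);circ((250,150,300,200),.13,.15);circ((295,155,330,195),.077,.09);circ((150,205,215,275),.027,.035)
E
```

```text
jug rim [0.5555 0.0291 0.136 ]
div [0.6268 0.11   0.139 ]
jar [ 0.6306 -0.043   0.137 ]
mold [0.6287 0.0338 0.084 ]
divc [[0.6512 0.1357 0.139 ]
 [0.6515 0.0861 0.139 ]
 [0.6026 0.0836 0.139 ]
 [0.6019 0.1337 0.139 ]]
sq [[0.5904 0.1403 0.021 ]
 [0.5913 0.0714 0.021 ]
 [0.662  0.074  0.021 ]]
sqc [0.6262 0.1071 0.021 ]
hex [[ 0.5961 -0.0417  0.021 ]
 [ 0.6502 -0.008   0.021 ]
 [ 0.6229 -0.0091  0.021 ]
 [ 0.6161 -0.0736  0.021 ]]
pad_round LR bottom [[ 0.5573  0.0649  0.021 ]
 [ 0.5582 -0.0059  0.021 ]
 [ 0.5209  0.0292  0.021 ]]
shelf [[ 0.674   0.1638  0.04  ]
 [ 0.6861 -0.0921  0.04  ]
 [ 0.4991 -0.1023  0.04  ]
 [ 0.4877  0.1556  0.04  ]]
mat [[ 0.6456 -0.2347  0.004 ]
 [ 0.6559 -0.3789  0.004 ]
 [ 0.3558 -0.3994  0.004 ]
 [ 0.3466 -0.2575  0.004 ]]
c [ 0.501  -0.3176  0.004 ]
scale [0.5051 0.3016 0.03  ]
lr [[0.5046 0.3524 0.03  ]
 [0.5057 0.2505 0.03  ]
 [0.5566 0.3039 0.03  ]
 [0.4535 0.2991 0.03  ]]
237 0.1361145284243376 [0.5667 0.0283] [561.7  28.9] 33.32154083251953
700 0.13719253391056313 [ 0.6296 -0.0433] [630.3 -43.7] 27.362232208251953
748 0.1393894890011247 [0.626  0.1097] [626.  109.8] 34.20228958129883
168 0.0838780169501179 [0.6294 0.0337] [629.8  33.7] 24.84684181213379
1872 0.030576029726825698 [0.5052 0.3015] [493.9 310.4] 64.47953796386719
```

```bash
cat >> h.py <<'E'
from scipy.spatial.transform import Rotation as Ro
def go(p,yaw):
    """shift (cm, tool axes) and rotvec to TCP p with jaw axis at angle yaw from world +y (mod pi)"""
    st=manip.sense(); R=Ro.from_quat(st['tool_rot']); M=R.as_matrix()
    best=None
    for y in (yaw,yaw+np.pi):
        z=np.array([-np.sin(y),np.cos(y),0]); yy=np.array([0,0,-1.]); x=np.cross(yy,z)
        T=Ro.from_matrix(np.c_[x,yy,z]); rv=(R.inv()*T).as_rotvec()
        if best is None or np.linalg.norm(rv)<np.linalg.norm(best): best=rv
    sh=M.T@(np.array(p)-st['tcp_pos'])*100
    print('t %.2f tcp'%st['t'],st['tcp_pos'].round(4),'gap mm',round(st['finger_gap']*85.4,1),'F',st['force'].round(1),'q',st['q'].round(2))
    print('shift',sh.round(2),'rv',best.round(3),'rows by turn',round(np.degrees(np.linalg.norm(best))/7.16,1)); return sh,best
E
python3 - <<'E'
from h import *
print(Ro.from_quat(manip.sense()['tool_rot']).as_matrix().round(3))
go([.5565,.029,.24],.047); go([.5565,.029,.24],.047+np.pi)
E
```

```text
[[-0.932 -0.     0.363]
 [-0.363  0.001 -0.932]
 [-0.    -1.    -0.001]]
t 0.30 tcp [ 0.227  -0.582   0.2479] gap mm 85.5 F [ 0.8 -1.2 -0. ] q [-1.38  0.53  1.43 -0.    1.18 -0.18]
shift [-52.9    0.84 -44.96] rv [0.001 0.325 0.   ] rows by turn 2.6
t 0.30 tcp [ 0.227  -0.582   0.2479] gap mm 85.5 F [ 0.8 -1.2 -0. ] q [-1.38  0.53  1.43 -0.    1.18 -0.18]
shift [-52.9    0.84 -44.96] rv [0.001 0.325 0.   ] rows by turn 2.6
```

```bash
python3 -m handwheel '[-4,0.1,-3,0,0.04,0,8.5, -9,0.2,-7,0,0.1,0,8.5, -14,0.3,-11,0,0.15,0,8.5, -19,0.3,-15,0,0.2,0,8.5, -24,0.4,-19,0,0.25,0,8.5, -29,0.5,-23,0,0.3,0,8.5, -34,0.6,-27,0,0.325,0,8.5, -38,0.7,-31,0,0.325,0,8.5, -42,0.7,-35,0,0.325,0,8.5, -45,0.8,-38.2,0,0.325,0,8.5]' 60; python3 - <<'E'
from h import *
go([.5565,.029,.24],.047)
E
```

```text
t: 1.13
tcp_pos: [0.4321, -0.2176, 0.2429]
tool_rot: [0.016, -0.707, 0.707, -0.017]
force: [0.5, -0.2, -0.3]
finger_gap: 0.998
t 1.13 tcp [ 0.4321 -0.2176  0.2429] gap mm 85.2 F [ 0.5 -0.2 -0.3] q [-0.7   0.35  1.78  0.    1.01  0.83]
shift [-13.57   0.28 -24.06] rv [-0.001 -0.001 -0.001] rows by turn 0.0
```

```bash
python3 -m handwheel '[-2,0,-3.5,0,0,0,8.5, -4,0,-7,0,0,0,8.5, -6,0,-10.5,0,0,0,8.5, -8,0,-14,0,0,0,8.5, -10,0,-17.5,0,0,0,8.5, -12,0,-20.5,0,0,0,8.5, -13,0.2,-22.5,0,0,0,8.5, -13.5,0.2,-24,0,0,0,8.5, -13.5,0.2,-24,0,0,0,8.5]'; python3 - <<'E'
from h import *
go([.5565,.029,.24],.047)
s=snap('wrist','w1.png'); snap('top','t1.png')
E
```

```text
t: 1.88
tcp_pos: [0.5556, 0.0298, 0.2405]
tool_rot: [-0.018, 0.707, -0.707, 0.018]
force: [0.2, 0.1, -0.1]
finger_gap: 0.994
t 1.88 tcp [0.5556 0.0298 0.2405] gap mm 84.9 F [ 0.2  0.1 -0.1] q [-0.15  0.44  1.62  0.    1.08  1.37]
shift [-0.08  0.05  0.08] rv [ 0.001  0.004 -0.001] rows by turn 0.0
```

View pics/w1.png

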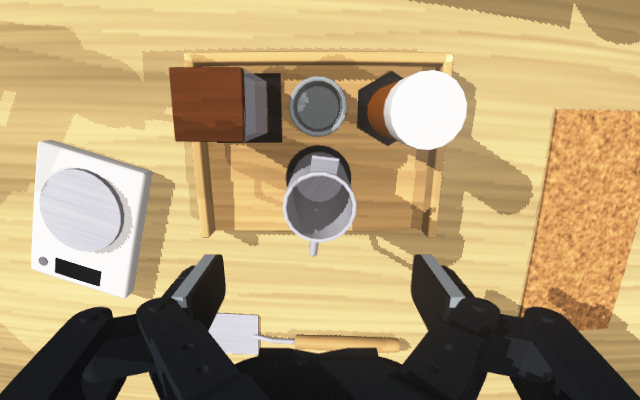

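```bash
python3 - <<'E'
from h import *
s=snap('wrist')
for n,u,v,z in [('jug',320,207,.136),('jar',426,109,.137),('div',207,104,.139),('mold',318,106,.084),('scale',82,209,.03),('padroundtop',318,145,.021),('rl',287,178,.021),('hexL',358,85,.021),('hexL2',358,124,.021),('hextop',393,71,.021),('sqTR',281,73,.021),('sqBR',283,142,.021)]: print(n,atz(s,u,v,z).round(4))
f=s['frame'][:,:,::-1]
c=f[50:250,160:480]; cv2.imwrite('pics/c5.png',cv2.resize(c,None,fx=2.5,fy=2.5,interpolation=cv2.INTER_CUBIC))
E
```

```text
jug [0.5551 0.026  0.136 ]
jar [ 0.6299 -0.044   0.137 ]
div [0.6259 0.1072 0.139 ]
mold [0.6287 0.031  0.084 ]
scale [0.5076 0.2943 0.03  ]
padroundtop [0.5896 0.029  0.021 ]
rl [0.5521 0.0612 0.021 ]
hexL [ 0.6526 -0.0089  0.021 ]
hexL2 [ 0.6136 -0.0119  0.021 ]
hextop [ 0.6683 -0.0434  0.021 ]
sqTR [0.6605 0.0701 0.021 ]
sqBR [0.591  0.0664 0.021 ]
```

View pics/c5.png

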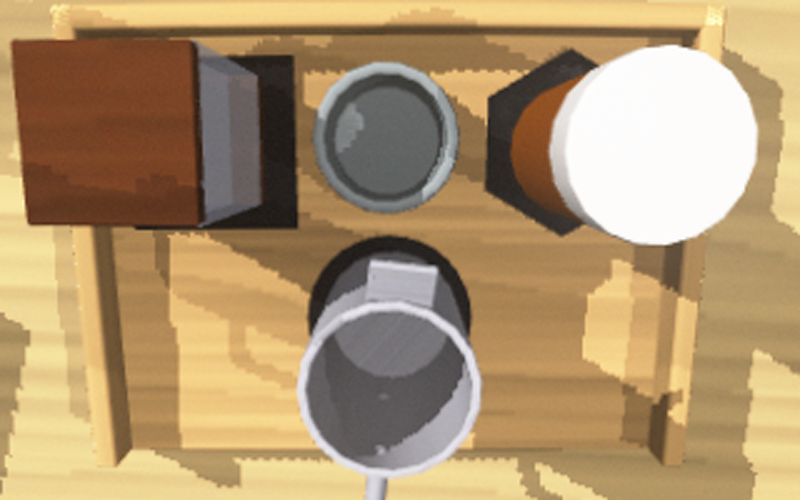

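```bash
python3 - <<'E'
from h import *
go([.5555,.0278,.118],.047)
E
python3 -m handwheel '[0,3,0.2,0,0,0,8.5, 0,6,0.2,0,0,0,8.5, 0,9,0.2,0,0,0,8.5, 0,11,0.2,0,0,0,8.5, 0,12.2,0.2,0,0,0,8.5, 0,12.2,0.2,0,0,0,8.5]'
```

```text
t 2.03 tcp [0.5546 0.0264 0.2406] gap mm 84.8 F [-0.2  0.   0.7] q [-0.15  0.44  1.62 -0.    1.08  1.37]
shift [-0.1  12.26 -0.15] rv [-0.     0.     0.001] rows by turn 0.0
t: 2.53
tcp_pos: [0.5527, 0.0234, 0.116]
tool_rot: [-0.018, 0.707, -0.707, 0.013]
force: [-0.3, -0.3, 0.0]
finger_gap: 0.993
```

```bash
python3 -m handwheel '[-0.2,-0.2,-0.4,0,0,0,8.5, -0.2,-0.2,-0.4,0,0,0,8.5, -0.2,-0.2,-0.4,0,0,0,8.5]' ; python3 - <<'E'
from h import *
go([.5555,.0278,.118],.047)
snap('wrist','w2.png')
E
```

```text
t: 2.78
tcp_pos: [0.558, 0.0284, 0.1222]
tool_rot: [0.015, -0.707, 0.707, -0.018]
force: [-0.2, -0.5, 1.0]
finger_gap: 0.999
t 2.78 tcp [0.558  0.0284 0.1222] gap mm 85.3 F [-0.2 -0.5  1. ] q [-0.15  0.62  1.71 -0.    0.81  1.38]
shift [0.26 0.42 0.05] rv [-0.001 -0.    -0.003] rows by turn 0.0
```

View pics/w2.png

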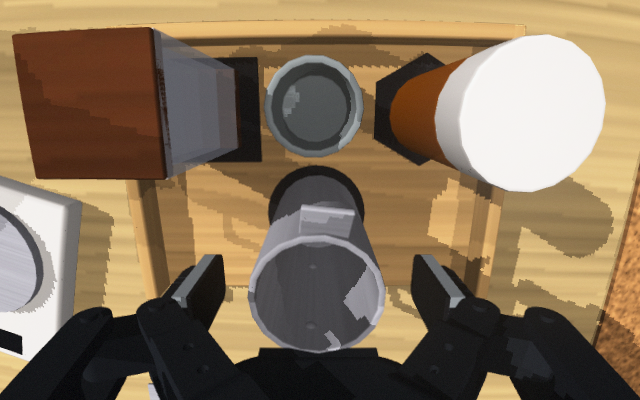

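```bash
cat >> h.py <<'E'
_s=manip.sense
def avg(n=4):
    L=[]
    for i in range(n):
        L.append(_s()); manip.snapshot('wrist')
    L.append(_s()); st=dict(L[-1]); 
    for k in('tcp_pos','force','finger_gap'): st[k]=np.mean([l[k] for l in L],0)
    st['sd']=np.std([l['tcp_pos'] for l in L],0)
    return st
class _M: pass
def goa(p,yaw,n=4):
    global manip
    st=avg(n); print('sd',st['sd'].round(4)); old=manip; m=_M(); m.sense=lambda:st; manip=m
    try: return go(p,yaw)
    finally: manip=old
E
python3 -m handwheel '[0,0,0,0,0,0,5, 0,0,0,0,0,0,5, 0,0,0,0,0,0,5, 0,0,0,0,0,0,5, 0,0,0,0,0,0,5, 0,0,0,0,0,0,5, 0,0,0,0,0,0,5, 0,0,0,0,0,0,5]' 40
python3 - <<'E'
from h import *
goa([.5555,.0278,.118],.047)
E
```

```text
t: 3.5
tcp_pos: [0.5572, 0.0289, 0.1217]
tool_rot: [0.016, -0.707, 0.707, -0.017]
force: [-0.0, 1.5, 5.1]
finger_gap: 0.656
sd [0. 0. 0.]
t 3.70 tcp [0.5572 0.0289 0.1217] gap mm 55.8 F [-0.7  0.7  5. ] q [-0.15  0.62  1.71 -0.    0.81  1.38]
shift [0.17 0.37 0.1 ] rv [-0.     0.    -0.001] rows by turn 0.0
```

```bash
python3 -m handwheel '[0,-1,0,0,0,0,5, 0,-3,0,0,0,0,5, 0,-5.5,0,0,0,0,5, 0,-8,0,0,0,0,5, 0,-10.5,0,0,0,0,5, 0,-12.5,0,0,0,0,5, 0,-13,0,0,0,0,5, 0,-13,0,0,0,0,5]'
python3 - <<'E'
from h import *
goa([.401,-.325,.25],.047)
snap('wrist','w3.png')
E
```

```text
t: 4.37
tcp_pos: [0.5576, 0.0288, 0.2525]
tool_rot: [0.015, -0.707, 0.707, -0.018]
force: [0.0, -0.0, -2.1]
finger_gap: 0.655
sd [0.0008 0.0001 0.0013]
t 4.57 tcp [0.5562 0.0289 0.2502] gap mm 55.8 F [-0.7 -0.2 -2.2] q [-0.15  0.44  1.6   0.    1.11  1.38]
shift [17.16  0.06 34.63] rv [ 0.001 -0.     0.004] rows by turn 0.0
```

View pics/w3.png

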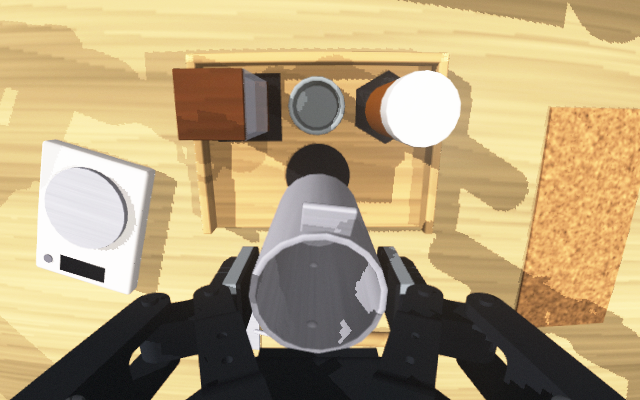

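```bash
python3 -m handwheel '[0.7,0,1.4,0,0,0,5, 2.2,0,4.4,0,0,0,5, 3.8,0,7.6,0,0,0,5, 5.4,0,10.8,0,0,0,5, 7,0,14,0,0,0,5, 8.6,0,17.2,0,0,0,5, 10.2,0,20.4,0,0,0,5, 11.8,0,23.6,0,0,0,5, 13.4,0,26.8,0,0,0,5, 14.8,0,30,0,0,0,5]'
python3 -m handwheel '[1.2,0,2.4,0,0,0,5, 2,0,3.8,0,0,0,5, 2.4,0,4.6,0,0,0,5, 2.4,0,4.6,0,0,0,5, 2.4,0,4.6,0,0,0,5, 2.4,0,4.6,0,0,0,5]'
python3 - <<'E'
from h import *
goa([.401,-.325,.1055],.047)
E
```

```text
t: 5.45
tcp_pos: [0.4214, -0.2787, 0.2495]
tool_rot: [-0.017, 0.708, -0.706, 0.016]
force: [-0.4, -0.2, -2.7]
finger_gap: 0.652
t: 5.95
tcp_pos: [0.4014, -0.3234, 0.2502]
tool_rot: [-0.017, 0.708, -0.706, 0.017]
force: [-0.3, -0.4, -2.2]
finger_gap: 0.656
sd [0.0001 0.0002 0.0002]
t 6.15 tcp [ 0.4016 -0.3235  0.2504] gap mm 55.7 F [-0.3 -0.1 -2. ] q [-0.9   0.38  1.7   0.    1.06  0.63]
shift [ 0.06 14.49  0.15] rv [0.    0.002 0.   ] rows by turn 0.0
```

```bash
python3 -m handwheel '[0,2,0,0,0,0,5, 0,5,0.1,0,0,0,5, 0,8,0.1,0,0,0,5, 0,11,0.1,0,0,0,5, 0,13,0.1,0,0,0,5, 0,14,0.1,0,0,0,5, 0,14.3,0.1,0,0,0,5, 0,14.3,0.1,0,0,0,5]'
python3 - <<'E'
from h import *
goa([.401,-.325,.1055],.047)
E
```

```text
t: 6.82
tcp_pos: [0.4015, -0.3257, 0.1074]
tool_rot: [-0.017, 0.707, -0.707, 0.017]
force: [0.3, 0.6, -1.5]
finger_gap: 0.647
sd [0.0002 0.0004 0.0006]
t 7.02 tcp [ 0.4019 -0.3264  0.1085] gap mm 55.5 F [ 0.1  0.1 -1.6] q [-0.9   0.6   1.82 -0.    0.72  0.63]
shift [ 0.09  0.3  -0.14] rv [-0.003  0.    -0.002] rows by turn 0.0
```

```bash
python3 -m handwheel '[0,0.2,-0.1,0,0,0,5, 0,0.4,-0.1,0,0,0,5, 0,0.4,-0.1,0,0,0,5, 0,0.4,-0.1,0,0,0,5]'
python3 - <<'E'
from h import *
goa([.401,-.325,.1055],.047)
E
```

```text
t: 7.35
tcp_pos: [0.4016, -0.3252, 0.1047]
tool_rot: [0.016, -0.706, 0.707, -0.017]
force: [-0.4, 0.9, 5.9]
finger_gap: 0.651
sd [0. 0. 0.]
t 7.55 tcp [ 0.4016 -0.3252  0.1047] gap mm 55.8 F [-0.2  1.3  5.8] q [-0.9   0.61  1.83  0.    0.71  0.63]
shift [ 0.06 -0.08 -0.02] rv [-0.001 -0.    -0.001] rows by turn 0.0
```

```bash
python3 -m handwheel '[0,0,0,0,0,0,8.5, 0,0,0,0,0,0,8.5, 0,0,0,0,0,0,8.5, 0,0,0,0,0,0,8.5, 0,0,0,0,0,0,8.5, 0,-2,0,0,0,0,8.5, 0,-5,0,0,0,0,8.5, 0,-8.5,0,0,0,0,8.5, 0,-12,0,0,0,0,8.5, 0,-13,0,0,0,0,8.5]'
python3 - <<'E'
from h import *
goa([.630,-.0425,.235],.047)
snap('wrist','w4.png')
E
```

```text
t: 8.38
tcp_pos: [0.4029, -0.3269, 0.2384]
tool_rot: [0.015, -0.704, 0.709, -0.019]
force: [-0.4, -0.8, 0.7]
finger_gap: 0.995
sd [0.0009 0.0011 0.0023]
t 8.58 tcp [ 0.402  -0.3258  0.2359] gap mm 84.9 F [-0.3 -0.2 -0.2] q [-0.9   0.4   1.72 -0.    1.02  0.63]
shift [-24.1    0.1  -27.23] rv [ 0.001 -0.     0.001] rows by turn 0.0
```

View pics/w4.png

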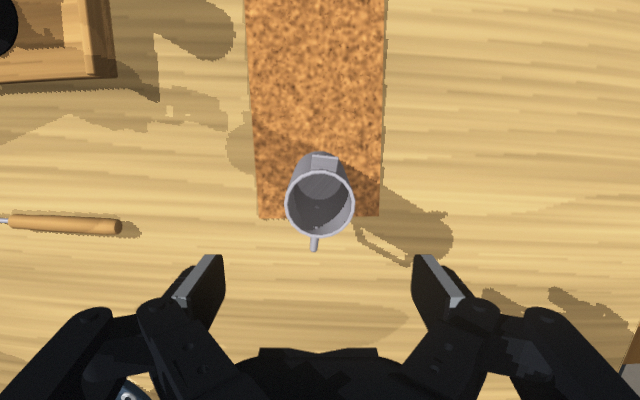

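```bash
python3 -m handwheel '[-2.5,0,-2.8,0,0,0,8.5, -5,0,-5.6,0,0,0,8.5, -7.5,0,-8.5,0,0,0,8.5, -10,0,-11.3,0,0,0,8.5, -12.5,0,-14.1,0,0,0,8.5, -15,0,-17,0,0,0,8.5, -17.5,0,-19.8,0,0,0,8.5, -20,0,-22.6,0,0,0,8.5, -22.5,0,-25.4,0,0,0,8.5, -24.1,0,-27.1,0,0,0,8.5]'
python3 -m handwheel '[0,0,0,0,0,0,8.5, 0,0,0,0,0,0,8.5]'
python3 - <<'E'
from h import *
goa([.630,-.0435,.118],.047)
E
```

```text
t: 9.47
tcp_pos: [0.6299, -0.0394, 0.2306]
tool_rot: [-0.019, 0.708, -0.706, 0.016]
force: [-0.6, -0.6, 0.6]
finger_gap: 0.994
t: 9.63
tcp_pos: [0.6285, -0.0414, 0.2307]
tool_rot: [-0.019, 0.707, -0.707, 0.016]
force: [0.9, 0.1, -0.5]
finger_gap: 0.997
sd [0.0002 0.0009 0.0007]
t 9.83 tcp [ 0.6281 -0.0429  0.2316] gap mm 85.0 F [-0.   0.4 -0. ] q [-0.25  0.55  1.43 -0.    1.16  1.28]
shift [-0.22 11.36  0.07] rv [ 0.    -0.002  0.002] rows by turn 0.0
```

```bash
python3 -m handwheel '[-0.2,3,0,0,0,0,8.5, -0.2,6,0,0,0,0,8.5, -0.2,9,0,0,0,0,8.5, -0.2,11,0,0,0,0,8.5, -0.2,11.2,0,0,0,0,8.5, -0.2,11.2,0,0,0,0,8.5, -0.2,11.2,0,0,0,0,8.5]'
python3 - <<'E'
from h import *
goa([.630,-.0435,.118],.047)
snap('wrist','w5.png')
E
```

```text
t: 10.42
tcp_pos: [0.6319, -0.0437, 0.1227]
tool_rot: [0.016, -0.707, 0.707, -0.017]
force: [0.6, -0.2, 0.4]
finger_gap: 0.995
sd [0.0002 0.0002 0.0003]
t 10.62 tcp [ 0.6323 -0.0435  0.1234] gap mm 85.1 F [ 0.1 -0.2 -0. ] q [-0.24  0.69  1.51  0.    0.93  1.28]
shift [ 0.23  0.54 -0.01] rv [-0.001 -0.    -0.003] rows by turn 0.0
```

View pics/w5.png

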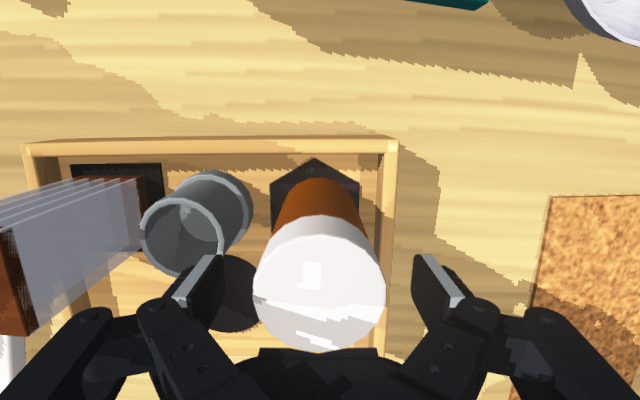

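```bash
python3 -m handwheel '[0.2,0.4,0,0,0,0,8.5, 0.2,0.4,0,0,0,0,8.5, 0.2,0.4,0,0,0,0,5, 0.2,0.4,0,0,0,0,5, 0.2,0.4,0,0,0,0,5, 0.2,0.4,0,0,0,0,5, 0.2,0.4,0,0,0,0,5, 0.2,0.4,0,0,0,0,5, 0.2,0.4,0,0,0,0,5, 0.2,0.4,0,0,0,0,5]' 50
python3 - <<'E'
from h import *
goa([.630,-.0435,.118],.047,2)
E
python3 -m handwheel '[0,-1,0,0,0,0,5, 0,-3,0,0,0,0,5, 0,-5.5,0,0,0,0,5, 0,-8,0,0,0,0,5, 0,-10.5,0,0,0,0,5, 0,-12.5,0,0,0,0,5, 0,-13.3,0,0,0,0,5, 0,-13.3,0,0,0,0,5]'
python3 - <<'E'
from h import *
goa([.501,-.3176,.25],.047)
snap('wrist','w6.png')
E
```

```text
t: 11.5
tcp_pos: [0.6295, -0.043, 0.1179]
tool_rot: [0.016, -0.707, 0.707, -0.017]
force: [-0.4, -1.0, 3.1]
finger_gap: 0.633
sd [0. 0. 0.]
t 11.60 tcp [ 0.6295 -0.043   0.1179] gap mm 54.0 F [-0.3 -0.7  3.4] q [-0.25  0.7   1.52 -0.    0.92  1.28]
shift [-0.05 -0.01  0.05] rv [-0.    -0.    -0.001] rows by turn 0.0
t: 12.27
tcp_pos: [0.6301, -0.0428, 0.2526]
tool_rot: [0.015, -0.707, 0.707, -0.018]
force: [0.5, -0.2, -2.5]
finger_gap: 0.631
sd [0.0008 0.0001 0.0015]
t 12.47 tcp [ 0.6286 -0.0426  0.25  ] gap mm 53.8 F [ 0.2  0.  -3.3] q [-0.24  0.54  1.42  0.    1.19  1.28]
shift [1.404e+01 2.000e-02 2.687e+01] rv [ 0.001 -0.     0.004] rows by turn 0.0
```

View pics/w6.png

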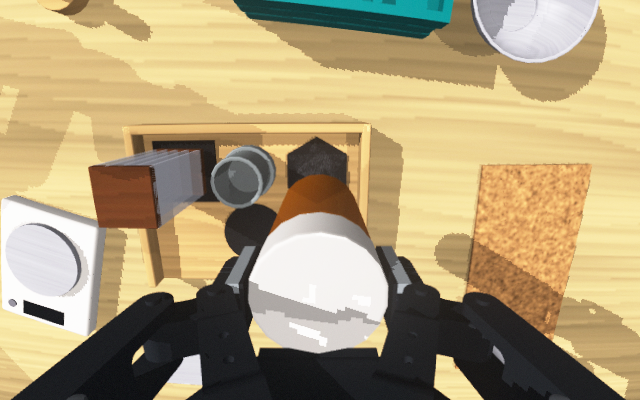

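```bash
python3 -m handwheel '[0.7,0,1.4,0,0,0,5, 2.2,0,4.2,0,0,0,5, 3.8,0,7.3,0,0,0,5, 5.4,0,10.4,0,0,0,5, 7,0,13.4,0,0,0,5, 8.6,0,16.5,0,0,0,5, 10.2,0,19.6,0,0,0,5, 11.8,0,22.6,0,0,0,5, 13.2,0,25.2,0,0,0,5, 14,0,26.8,0,0,0,5]'
python3 -m handwheel '[0,0,0,0,0,0,5, 0,0,0,0,0,0,5, 0,0,0,0,0,0,5]'
python3 - <<'E'
from h import *
goa([.501,-.3176,.1015],.047)
E
```

```text
t: 13.35
tcp_pos: [0.4994, -0.3206, 0.2496]
tool_rot: [0.016, -0.707, 0.707, -0.015]
force: [-0.3, 0.7, -3.5]
finger_gap: 0.626
t: 13.6
tcp_pos: [0.5013, -0.3167, 0.2498]
tool_rot: [-0.017, 0.708, -0.706, 0.016]
force: [-0.9, -0.4, -3.8]
finger_gap: 0.629
sd [0.0003 0.0003 0.0002]
t 13.80 tcp [ 0.5019 -0.3162  0.2502] gap mm 53.8 F [-0.2 -0.1 -3.5] q [-0.75  0.48  1.51  0.    1.15  0.77]
shift [ 0.09 14.87  0.14] rv [0.    0.001 0.   ] rows by turn 0.0
```

```bash
python3 -m handwheel '[0,2,0,0,0,0,5, 0,5,0.1,0,0,0,5, 0,8,0.1,0,0,0,5, 0,11,0.1,0,0,0,5, 0,13,0.1,0,0,0,5, 0,14,0.1,0,0,0,5, 0,14.5,0.1,0,0,0,5, 0,14.5,0.1,0,0,0,5, 0,14.5,0.1,0,0,0,5]'
python3 - <<'E'
from h import *
goa([.501,-.3176,.1015],.047)
E
```

```text
t: 14.55
tcp_pos: [0.5029, -0.3186, 0.1067]
tool_rot: [0.016, -0.706, 0.707, -0.017]
force: [0.2, -0.5, -2.9]
finger_gap: 0.627
sd [0.0001 0.0001 0.0002]
t 14.75 tcp [ 0.503  -0.3188  0.1071] gap mm 53.8 F [ 0.2 -0.3 -3.3] q [-0.75  0.68  1.62 -0.    0.84  0.77]
shift [ 0.19  0.56 -0.13] rv [-0.002 -0.    -0.002] rows by turn 0.0
```

```bash
python3 -m handwheel '[0,0.3,-0.1,0,0,0,5, 0,0.6,-0.1,0,0,0,5, 0,0.6,-0.1,0,0,0,5, 0,0.6,-0.1,0,0,0,5]'
python3 - <<'E'
from h import *
goa([.501,-.3176,.1015],.047)
E
```

```text
t: 15.08
tcp_pos: [0.5025, -0.3175, 0.1009]
tool_rot: [0.016, -0.707, 0.707, -0.017]
force: [-0.1, 0.6, 5.8]
finger_gap: 0.626
sd [0. 0. 0.]
t 15.28 tcp [ 0.5025 -0.3175  0.1009] gap mm 53.8 F [-0.8  0.7  6. ] q [-0.75  0.69  1.63  0.    0.83  0.77]
shift [ 0.15 -0.06  0.  ] rv [-0.001 -0.    -0.001] rows by turn 0.0
```

Contact at the expected height; release and go to the dividers.

```bash
python3 -m handwheel '[0,0,0,0,0,0,8.5, 0,0,0,0,0,0,8.5, 0,0,0,0,0,0,8.5, 0,0,0,0,0,0,8.5, 0,0,0,0,0,0,8.5, 0,-2,0,0,0,0,8.5, 0,-5,0,0,0,0,8.5, 0,-8.5,0,0,0,0,8.5, 0,-12,0,0,0,0,8.5, 0,-13.5,0,0,0,0,8.5]'
python3 - <<'E'
from h import *
goa([.6265,.1095,.24],.04)
snap('wrist','w7.png')
E
```

```text
t: 16.12
tcp_pos: [0.5036, -0.3185, 0.2393]
tool_rot: [0.015, -0.705, 0.709, -0.019]
force: [1.3, -0.8, 0.3]
finger_gap: 0.993
sd [0.001  0.0009 0.0024]
t 16.32 tcp [ 0.5032 -0.3182  0.2378] gap mm 85.1 F [ 0.5 -0.3  0.3] q [-0.75  0.5   1.53 -0.    1.11  0.77]
shift [-14.32  -0.21 -42.14] rv [0.    0.007 0.   ] rows by turn 0.1
```

View pics/w7.png

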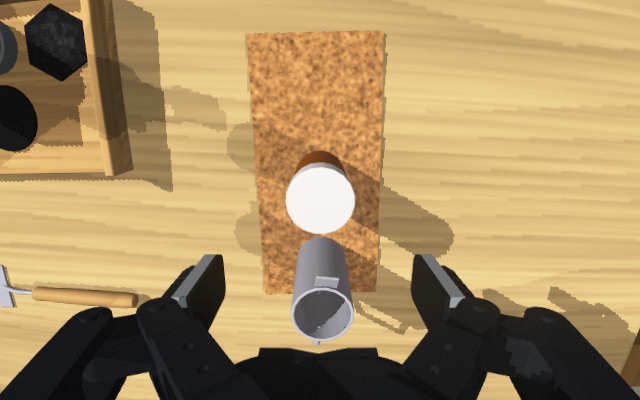

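```bash
python3 -m handwheel '[-1.2,0,-3.6,0,0,0,8.5, -2.4,0,-7.2,0,0,0,8.5, -3.6,0,-10.8,0,0,0,8.5, -4.8,0,-14.4,0,0,0,8.5, -6,0,-18,0,0,0,8.5, -7.2,0,-21.6,0,0,0,8.5, -8.4,0,-25.2,0,0,0,8.5, -9.6,0,-28.8,0,0,0,8.5, -10.8,0,-32.4,0,0,0,8.5, -12,0,-36,0,0,0,8.5]'
python3 -m handwheel '[-1.2,0,-3.6,0,0,0,8.5, -2.2,0,-6,0,0,0,8.5, -2.2,0,-6,0,0,0,8.5, -2.2,0,-6,0,0,0,8.5, -2.2,0,-6,0,0,0,8.5]'
python3 - <<'E'
from h import *
goa([.6265,.1095,.12],.04)
s=snap('wrist','w8.png')
f=s['frame'][:,:,::-1]
E
```

```text
t: 17.2
tcp_pos: [0.6039, 0.0501, 0.2321]
tool_rot: [-0.018, 0.707, -0.707, 0.015]
force: [0.7, -0.3, 0.0]
finger_gap: 0.994
t: 17.62
tcp_pos: [0.623, 0.1085, 0.2327]
tool_rot: [0.018, -0.707, 0.707, -0.015]
force: [0.8, -0.6, -0.3]
finger_gap: 0.996
sd [0.0003 0.0004 0.0006]
t 17.82 tcp [0.6234 0.1079 0.2335] gap mm 84.9 F [-0.  -0.4 -0. ] q [-0.01  0.55  1.43 -0.    1.16  1.52]
shift [-0.33 11.35 -0.15] rv [-0.     0.005  0.001] rows by turn 0.0
```

View pics/w8.png

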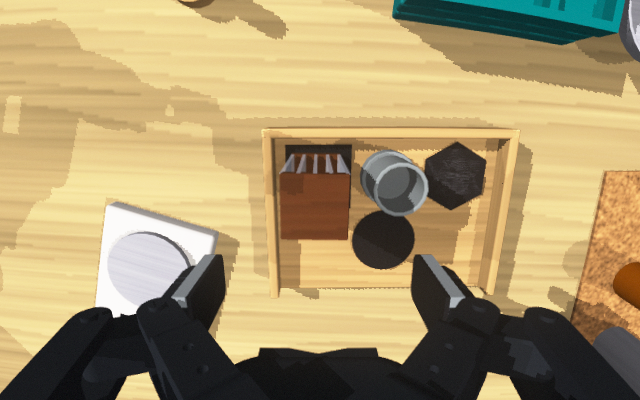

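```bash
python3 -m handwheel '[-0.3,3,-0.15,0,0,0,8.5, -0.3,6,-0.15,0,0,0,8.5, -0.2,9,-0.15,0,0,0,8.5, -0.1,11,-0.15,0,0,0,8.5, -0.1,11.5,-0.15,0,0,0,8.5, -0.1,11.5,-0.15,0,0,0,8.5, -0.1,11.5,-0.15,0,0,0,8.5]'
python3 - <<'E'
from h import *
goa([.6265,.1095,.12],.04)
s=snap('wrist','w9.png')
E
```

```text
t: 18.45
tcp_pos: [0.626, 0.1101, 0.1206]
tool_rot: [0.016, -0.707, 0.707, -0.017]
force: [-0.5, -0.2, 0.4]
finger_gap: 0.991
sd [0.0002 0.0002 0.0004]
t 18.65 tcp [0.6264 0.1104 0.1213] gap mm 84.9 F [ 0.  -0.   0.4] q [-0.    0.7   1.51  0.    0.93  1.52]
shift [-0.01  0.13  0.09] rv [-0.     0.007 -0.004] rows by turn 0.1
```

View pics/w9.png

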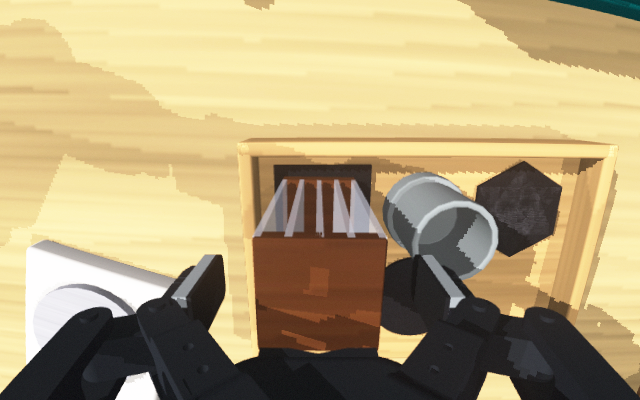

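```bash
python3 -m handwheel '[0,0,0,0,0,0,4.5, 0,0,0,0,0,0,4.5, 0,0,0,0,0,0,4.5, 0,0,0,0,0,0,4.5, 0,0,0,0,0,0,4.5, 0,0,0,0,0,0,4.5, 0,0,0,0,0,0,4.5, 0,0,0,0,0,0,4.5]' 50
python3 - <<'E'
from h import *
goa([.6265,.1095,.12],.04,2)
E
python3 -m handwheel '[0,-1,0,0,0,0,4.5, 0,-3,0,0,0,0,4.5, 0,-5.5,0,0,0,0,4.5, 0,-8,0,0,0,0,4.5, 0,-10.5,0,0,0,0,4.5, 0,-12.5,0,0,0,0,4.5, 0,-13.3,0,0,0,0,4.5, 0,-13.3,0,0,0,0,4.5]'
python3 - <<'E'
from h import *
goa([.601,-.310,.255],.047)
snap('wrist','w10.png')
E
```

```text
t: 19.37
tcp_pos: [0.6255, 0.1105, 0.1202]
tool_rot: [0.016, -0.707, 0.707, -0.017]
force: [0.1, -1.6, 5.9]
finger_gap: 0.579
sd [0. 0. 0.]
t 19.47 tcp [0.6255 0.1105 0.1202] gap mm 49.6 F [ 0.1 -1.1  5.4] q [-0.    0.7   1.51 -0.    0.93  1.52]
shift [-0.09  0.02  0.11] rv [-0.     0.007 -0.001] rows by turn 0.1
t: 20.13
tcp_pos: [0.6258, 0.1108, 0.2545]
tool_rot: [-0.015, 0.707, -0.707, 0.018]
force: [-0.3, 0.4, -1.9]
finger_gap: 0.578
sd [0.0008 0.0001 0.0015]
t 20.33 tcp [0.6244 0.1107 0.2519] gap mm 49.6 F [ 0.1  0.1 -2.8] q [-0.    0.54  1.4   0.    1.2   1.52]
shift [ 4.31 -0.3  41.91] rv [ 0.    -0.     0.005] rows by turn 0.0
```

View pics/w10.png

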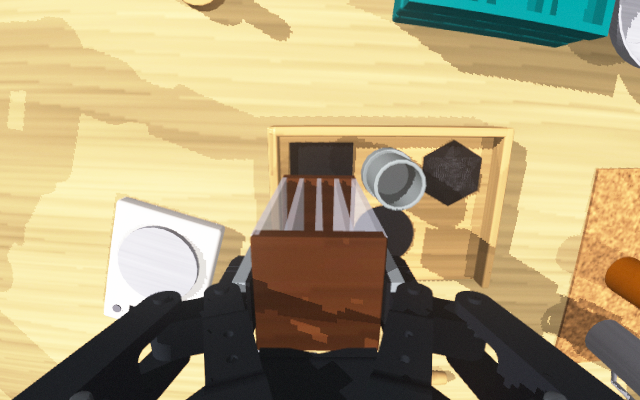

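```bash
python3 -m handwheel '[0.2,0,1.6,0,0,0,4.5, 0.5,0,5,0,0,0,4.5, 0.8,0,8.4,0,0,0,4.5, 1.2,0,11.8,0,0,0,4.5, 1.6,0,15.2,0,0,0,4.5, 2,0,18.6,0,0,0,4.5, 2.4,0,22,0,0,0,4.5, 2.7,0,25.4,0,0,0,4.5, 3,0,28.8,0,0,0,4.5, 3.4,0,32.2,0,0,0,4.5]'
python3 -m handwheel '[0.4,0,3.4,0,0,0,4.5, 0.7,0,6.8,0,0,0,4.5, 0.9,0,8.6,0,0,0,4.5, 0.9,0,9.4,0,0,0,4.5, 0.9,0,9.4,0,0,0,4.5, 0.9,0,9.4,0,0,0,4.5, 0.9,0,9.4,0,0,0,4.5]'
python3 - <<'E'
from h import *
goa([.601,-.310,.104],.047)
E
```

```text
t: 21.22
tcp_pos: [0.6054, -0.214, 0.251]
tool_rot: [-0.017, 0.707, -0.706, 0.016]
force: [0.8, -0.2, -1.9]
finger_gap: 0.578
t: 21.8
tcp_pos: [0.6016, -0.3046, 0.2522]
tool_rot: [-0.018, 0.708, -0.706, 0.017]
force: [0.2, 0.3, -2.5]
finger_gap: 0.579
sd [0.0001 0.0003 0.0002]
t 22.00 tcp [ 0.6018 -0.3048  0.2526] gap mm 49.5 F [-0.1  0.  -2.5] q [-0.63  0.59  1.29  0.    1.26  0.89]
shift [ 0.11 14.86  0.52] rv [0.    0.002 0.   ] rows by turn 0.0
```

```bash
python3 -m handwheel '[0,2,0.2,0,0,0,4.5, 0.1,5,0.5,0,0,0,4.5, 0.1,8,0.5,0,0,0,4.5, 0.1,11,0.5,0,0,0,4.5, 0.2,13,0.5,0,0,0,4.5, 0.2,14,0.5,0,0,0,4.5, 0.2,14.7,0.5,0,0,0,4.5, 0.2,14.8,0.5,0,0,0,4.5, 0.2,14.8,0.5,0,0,0,4.5, 0.2,14.8,0.5,0,0,0,4.5]'
python3 - <<'E'
from h import *
goa([.601,-.310,.104],.047)
E
```

```text
t: 22.83
tcp_pos: [0.601, -0.3127, 0.1064]
tool_rot: [0.016, -0.706, 0.708, -0.018]
force: [-0.1, 1.1, -1.9]
finger_gap: 0.581
sd [0.0002 0.0001 0.0002]
t 23.03 tcp [ 0.6007 -0.3126  0.1063] gap mm 49.4 F [-0.2  0.7 -2.2] q [-0.64  0.76  1.4  -0.    0.97  0.88]
shift [-0.04  0.23 -0.26] rv [-0.002 -0.    -0.002] rows by turn 0.0
```

```bash
python3 -m handwheel '[0,0.2,-0.2,0,0,0,4.5, 0,0.4,-0.2,0,0,0,4.5, 0,0.4,-0.2,0,0,0,4.5, 0,0.4,-0.2,0,0,0,4.5]'
python3 - <<'E'
from h import *
goa([.601,-.310,.104],.047,2)
E
python3 -m handwheel '[0,0,0,0,0,0,8.5, 0,0,0,0,0,0,8.5, 0,0,0,0,0,0,8.5, 0,0,0,0,0,0,8.5, 0,0,0,0,0,0,8.5, 0,-2,0,0,0,0,8.5, 0,-5,0,0,0,0,8.5, 0,-8.5,0,0,0,0,8.5, 0,-12,0,0,0,0,8.5, 0,-13,0,0,0,0,8.5]'
python3 - <<'E'
from h import *
goa([.629,.0338,.20],.047)
snap('wrist','w11.png')
s=snap('top','t2.png')
W=cloud(s)
E
```

```text
t: 23.37
tcp_pos: [0.6005, -0.3104, 0.1032]
tool_rot: [0.016, -0.706, 0.707, -0.017]
force: [-2.5, 0.4, 8.4]
finger_gap: 0.581
sd [0. 0. 0.]
t 23.47 tcp [ 0.6005 -0.3104  0.1032] gap mm 49.4 F [-1.6  0.5  8.4] q [-0.64  0.77  1.41  0.    0.97  0.88]
shift [-0.06 -0.08 -0.04] rv [-0.001 -0.    -0.002] rows by turn 0.0
t: 24.3
tcp_pos: [0.6023, -0.3118, 0.2369]
tool_rot: [0.014, -0.705, 0.709, -0.02]
force: [0.2, -0.5, 0.9]
finger_gap: 0.996
sd [0.0013 0.0009 0.003 ]
t 24.50 tcp [ 0.601  -0.3109  0.2337] gap mm 85.0 F [ 0.1 -0.3 -0.2] q [-0.64  0.62  1.32 -0.    1.21  0.88]
shift [ -4.42   3.41 -34.29] rv [ 0.001 -0.     0.002] rows by turn 0.0
```

View pics/w11.png

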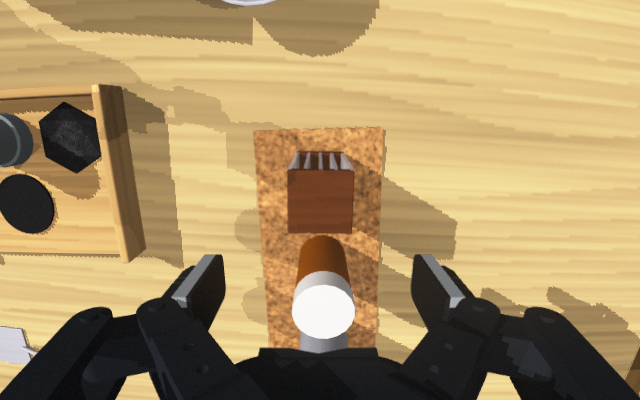

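View pics/t2.png

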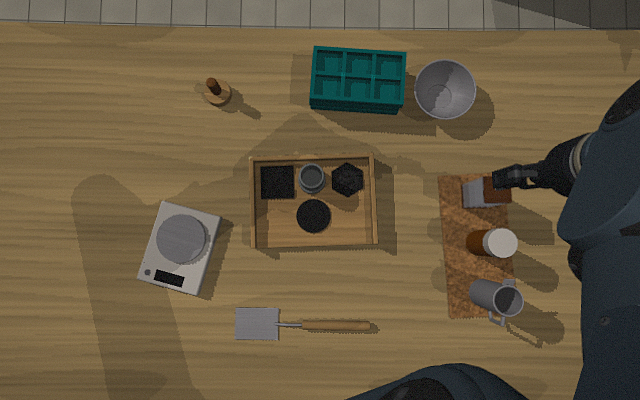

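```bash
python3 - <<'E'
from h import *
s=snap('top'); f=s['frame'][:,:,::-1]
c=f[150:255,240:385]; cv2.imwrite('pics/c6.png',cv2.resize(c,None,fx=5.5,fy=5.5,interpolation=cv2.INTER_CUBIC))
g=f.max(2)
m=(g<42).astype(np.uint8); m[:150]=0;m[255:]=0;m[:,:245]=0;m[:,385:]=0
n,l,st,ce=cv2.connectedComponentsWithStats(m)
for i in range(1,n):
    if st[i,4]>150:
        P=np.array([atz(s,u,v,.021) for v,u in np.argwhere(l==i)]); h=cv2.minAreaRect((P[:,:2]*1000).astype(np.float32)); print(st[i],P.mean(0).round(4),np.round(h[0],1),np.round(h[1],1),h[2])
E
```

```text
[332 162  31  35 769] [ 0.6333 -0.0401  0.021 ] [634.1 -40.7] [72.5 63.4] 0.5615836381912231
[ 260  166   34   33 1063] [0.626  0.1074 0.021 ] [625.8 108.2] [68.3 69.8] 1.053513765335083
[297 199  33  34 865] [0.5557 0.03   0.021 ] [555.9  30.1] [69.3 67.1] 0.7294319272041321
```

View pics/c6.png

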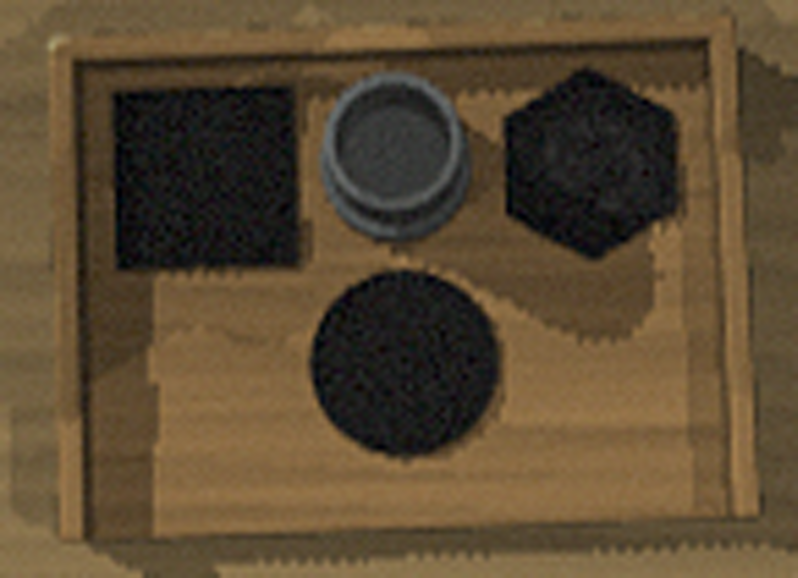

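```bash
python3 -m handwheel '[-0.4,0,-3.7,0,0,0,8.5, -0.9,0,-7.4,0,0,0,8.5, -1.4,0,-11.1,0,0,0,8.5, -1.9,0,-14.8,0,0,0,8.5, -2.4,0,-18.5,0,0,0,8.5, -2.9,0,-22.2,0,0,0,8.5, -3.4,0,-25.9,0,0,0,8.5, -3.9,0,-29.6,0,0,0,8.5, -4.4,0,-33,0,0,0,8.5, -4.4,0,-34.3,0,0,0,8.5]'
python3 -m handwheel '[0,0,0,0,0,0,8.5, 0,0,0,0,0,0,8.5, 0,0,0,0,0,0,8.5]'
python3 - <<'E'
from h import *
goa([.629,.0338,.064],.047)
s=snap('wrist','w12.png')
E
```

```text
t: 25.48
tcp_pos: [0.6268, 0.0394, 0.2289]
tool_rot: [-0.019, 0.708, -0.706, 0.017]
force: [0.2, -0.3, 0.8]
finger_gap: 0.997
t: 25.73
tcp_pos: [0.6274, 0.0333, 0.2299]
tool_rot: [0.017, -0.707, 0.707, -0.016]
force: [0.0, 0.3, 1.0]
finger_gap: 0.997
sd [0.0001 0.0002 0.0002]
t 25.93 tcp [0.6276 0.0329 0.2302] gap mm 85.1 F [ 0.   0.  -0.2] q [-0.13  0.55  1.44 -0.    1.15  1.4 ]
shift [-0.15 16.62 -0.09] rv [-0.    -0.003  0.   ] rows by turn 0.0
```

View pics/w12.png

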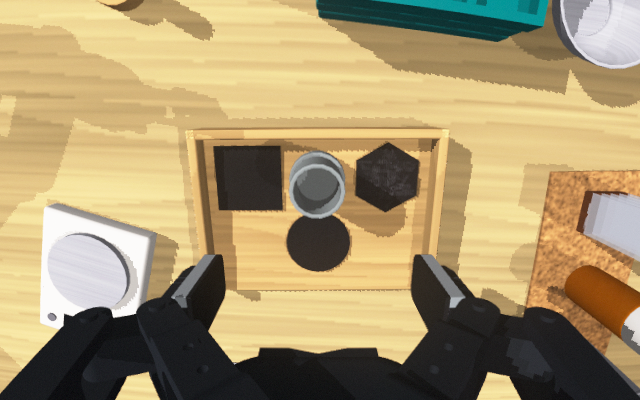

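```bash
python3 -m handwheel '[0,3,-0.1,0,0,0,8.5, -0.1,6,-0.1,0,0,0,8.5, -0.1,9,-0.1,0,0,0,8.5, -0.1,12,-0.1,0,0,0,8.5, 0,15,-0.1,0,0,0,8.5, 0.1,16.4,-0.1,0,0,0,8.5, 0.1,16.7,-0.1,0,0,0,8.5, 0.1,16.7,-0.1,0,0,0,8.5, 0.1,16.7,-0.1,0,0,0,8.5]'
python3 - <<'E'
from h import *
goa([.629,.0338,.064],.047)
s=snap('wrist','w13.png')
E
```

```text
t: 26.73
tcp_pos: [0.6276, 0.035, 0.0645]
tool_rot: [0.016, -0.707, 0.707, -0.017]
force: [-0.7, -0.1, 0.7]
finger_gap: 0.995
sd [0.0002 0.0001 0.0003]
t 26.93 tcp [0.6279 0.0352 0.0652] gap mm 84.9 F [-0.2  0.1  0.2] q [-0.12  0.77  1.55  0.    0.82  1.4 ]
shift [-0.11  0.12  0.15] rv [-0.001 -0.    -0.003] rows by turn 0.0
```

View pics/w13.png

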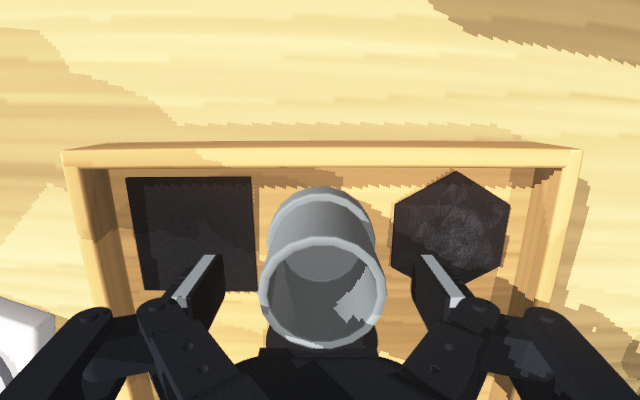

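```bash
python3 -m handwheel '[0,0,0.15,0,0,0,4.5, 0,0,0.15,0,0,0,4.5, 0,0,0.15,0,0,0,4.5, 0,0,0.15,0,0,0,4.5, 0,0,0.15,0,0,0,4.5, 0,0,0.15,0,0,0,4.5, 0,0,0.15,0,0,0,4.5, 0,0,0.15,0,0,0,4.5]' 40
python3 - <<'E'
from h import *
goa([.629,.0338,.064],.047,2)
E
python3 -m handwheel '[0,-1,0,0,0,0,4.5, 0,-3,0,0,0,0,4.5, 0,-5.5,0,0,0,0,4.5, 0,-8,0,0,0,0,4.5, 0,-9.5,0,0,0,0,4.5, 0,-9.5,0,0,0,0,4.5, 0,-9.5,0,0,0,0,4.5]'
python3 - <<'E'
from h import *
goa([.505,.3016,.155],.047)
snap('wrist','w14.png')
E
```

```text
t: 27.65
tcp_pos: [0.627, 0.0339, 0.0642]
tool_rot: [0.016, -0.707, 0.707, -0.017]
force: [-1.7, -0.9, 5.2]
finger_gap: 0.57
sd [0. 0. 0.]
t 27.75 tcp [0.627  0.0339 0.0642] gap mm 48.4 F [-1.1 -1.1  5.7] q [-0.12  0.77  1.55 -0.    0.82  1.4 ]
shift [-0.2   0.02  0.02] rv [-0.    -0.    -0.001] rows by turn 0.0
t: 28.33
tcp_pos: [0.6267, 0.0343, 0.1591]
tool_rot: [0.016, -0.707, 0.707, -0.017]
force: [-0.5, -0.1, -1.4]
finger_gap: 0.575
sd [0.0005 0.     0.0009]
t 28.53 tcp [0.6257 0.0343 0.1576] gap mm 48.8 F [-0.3 -0.1 -1.3] q [-0.12  0.64  1.51  0.    1.    1.4 ]
shift [ 10.81   0.32 -27.26] rv [ 0.001 -0.     0.004] rows by turn 0.0
```

View pics/w14.png

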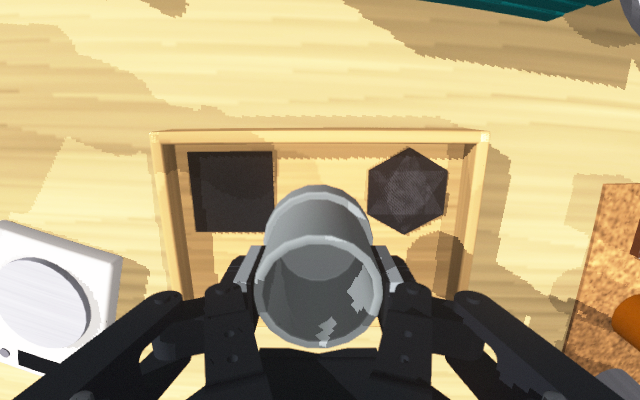

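```bash
python3 -m handwheel '[0.6,0,-1.5,0,0,0,4.5, 1.7,0,-4.2,0,0,0,4.5, 2.9,0,-7.2,0,0,0,4.5, 4.1,0,-10.2,0,0,0,4.5, 5.3,0,-13.2,0,0,0,4.5, 6.5,0,-16.2,0,0,0,4.5, 7.7,0,-19.2,0,0,0,4.5, 8.9,0,-22.2,0,0,0,4.5, 10,0,-25,0,0,0,4.5, 10.8,0,-27.1,0,0,0,4.5]'
python3 -m handwheel '[0,0,0,0,0,0,4.5, 0,0,0,0,0,0,4.5, 0,0,0,0,0,0,4.5]'
python3 - <<'E'
from h import *
goa([.504,.3016,.0765],.047)
snap('wrist','w15.png');snap('scene','s15.png')
E
```

```text
t: 29.42
tcp_pos: [0.5034, 0.3024, 0.158]
tool_rot: [-0.018, 0.707, -0.707, 0.016]
force: [-0.5, 0.6, -1.0]
finger_gap: 0.573
t: 29.67
tcp_pos: [0.5056, 0.2998, 0.1582]
tool_rot: [0.017, -0.707, 0.707, -0.017]
force: [-0.7, -0.3, -2.1]
finger_gap: 0.573
sd [0.0004 0.0004 0.0001]
t 29.87 tcp [0.5062 0.2991 0.1584] gap mm 48.7 F [-0.3 -0.2 -1.2] q [ 0.34  0.59  1.61 -0.    0.94  1.87]
shift [ 0.21  8.19 -0.26] rv [-0.    -0.002  0.   ] rows by turn 0.0
```

View pics/w15.png

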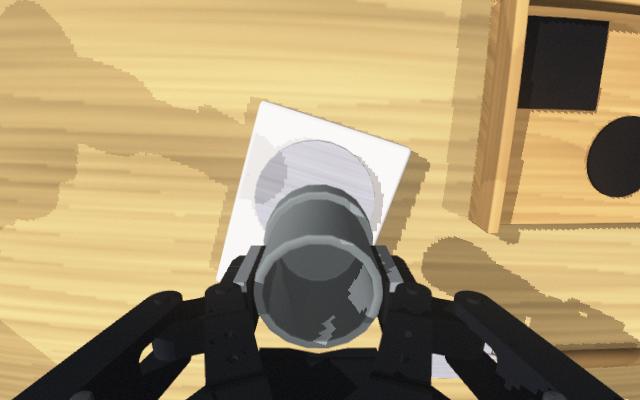

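```bash
python3 - <<'E'
from h import *
s=snap('wrist')
for u,v in [(254,197),(378,197),(318,140)]: print(atz(s,u,v,.03).round(4))
E
python3 -m handwheel '[0,1.5,-0.1,0,0,0,4.5, 0.1,3.5,-0.2,0,0,0,4.5, 0.1,5.5,-0.2,0,0,0,4.5, 0.2,7,-0.2,0,0,0,4.5, 0.2,7.7,-0.2,0,0,0,4.5, 0.2,7.7,-0.2,0,0,0,4.5, 0.2,7.7,-0.2,0,0,0,4.5]'
python3 - <<'E'
from h import *
goa([.504,.3016,.0765],.047)
s=snap('top','t3.png');snap('wrist','w16.png');c=s['frame'][190:305,125:235,::-1]; cv2.imwrite('pics/c7.png',cv2.resize(c,None,fx=5,fy=5,interpolation=cv2.INTER_CUBIC))
E
```

```text
[0.5058 0.352  0.03  ]
[0.5105 0.25   0.03  ]
[0.5544 0.3015 0.03  ]
t: 30.6
tcp_pos: [0.5044, 0.3015, 0.0817]
tool_rot: [-0.016, 0.707, -0.707, 0.016]
force: [0.3, 0.4, -0.9]
finger_gap: 0.571
sd [0.0002 0.0002 0.0004]
t 30.80 tcp [0.5048 0.3018 0.0825] gap mm 48.7 F [ 0.2  0.1 -0.9] q [0.35 0.71 1.65 0.   0.78 1.87]
shift [0.08 0.6  0.02] rv [ 0.001 -0.    -0.002] rows by turn 0.0
```

View pics/w16.png

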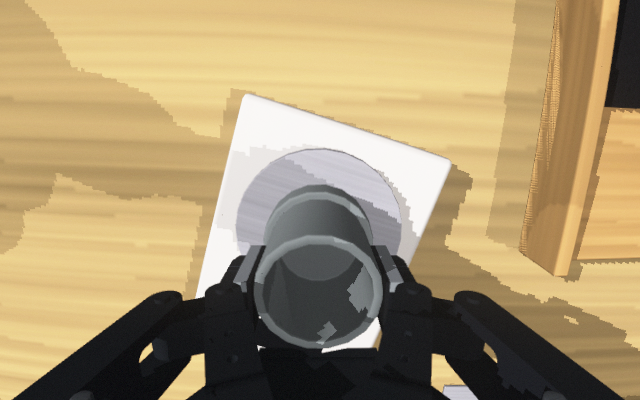

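```bash
python3 -m handwheel '[0.1,0.3,0,0,0,0,4.5, 0.1,0.6,0,0,0,0,4.5, 0.1,0.65,0,0,0,0,4.5, 0.1,0.65,0,0,0,0,4.5, 0.1,0.65,0,0,0,0,4.5]'
python3 - <<'E'
from h import *
goa([.504,.3016,.0765],.047,2)
E
```

```text
t: 31.32
tcp_pos: [0.5031, 0.3017, 0.0762]
tool_rot: [-0.016, 0.707, -0.707, 0.017]
force: [-0.9, -0.9, 6.0]
finger_gap: 0.573
sd [0. 0. 0.]
t 31.42 tcp [0.5031 0.3017 0.0762] gap mm 48.8 F [-1.3 -1.   6.5] q [0.35 0.72 1.66 0.   0.77 1.87]
shift [-0.09 -0.03  0.01] rv [ 0.    -0.    -0.001] rows by turn 0.0
```

```bash
python3 -m handwheel '[0,0,0,0,0,0,8.5, 0,0,0,0,0,0,8.5, 0,0,0,0,0,0,8.5, 0,0,0,0,0,0,8.5, 0,0,0,0,0,0,8.5, 0,-2,0,0,0,0,8.5, 0,-5,0,0,0,0,8.5, 0,-8.5,0,0,0,0,8.5, 0,-12,0,0,0,0,8.5, 0,-15,0,0,0,0,8.5]'
python3 -m handwheel '[0,-1.5,3,0,0,0,8.5, 0,-1.5,7,0,0,0,8.5, 0,-1.5,11,0,0,0,8.5, 0,-1.5,11,0,0,0,8.5, 0,-1.5,11,0,0,0,8.5]'
python3 - <<'E'
from h import *
goa([.6005,-.3104,.235],.047)
s=snap('top','t4.png');snap('scene','s4.png')
c=s['frame'][190:305,125:235,::-1]; cv2.imwrite('pics/c7.png',cv2.resize(c,None,fx=5,fy=5,interpolation=cv2.INTER_CUBIC))
W=cloud(s); w=W[200:280,150:230].reshape(-1,3); w=w[(w[:,2]>.088)&(w[:,2]<.105)]; print(len(w),cv2.minEnclosingCircle((w[:,:2]*1000).astype(np.float32)))
w=W[205:275,150:220].reshape(-1,3); 
E
```

```text
t: 32.25
tcp_pos: [0.5032, 0.3017, 0.2271]
tool_rot: [-0.016, 0.707, -0.707, 0.017]
force: [0.3, 0.3, 0.0]
finger_gap: 0.994
t: 32.67
tcp_pos: [0.5083, 0.1899, 0.2403]
tool_rot: [-0.015, 0.707, -0.707, 0.015]
force: [0.9, -0.2, 0.5]
finger_gap: 0.997
sd [0.0001 0.001  0.0001]
t 32.87 tcp [0.5081 0.1917 0.2401] gap mm 84.9 F [0.  0.1 0.2] q [0.16 0.43 1.65 0.   1.07 1.68]
shift [-6.81  0.49 50.59] rv [0.    0.001 0.   ] rows by turn 0.0
0 ((0.0, 0.0), 0.0)
```

View pics/c7.png

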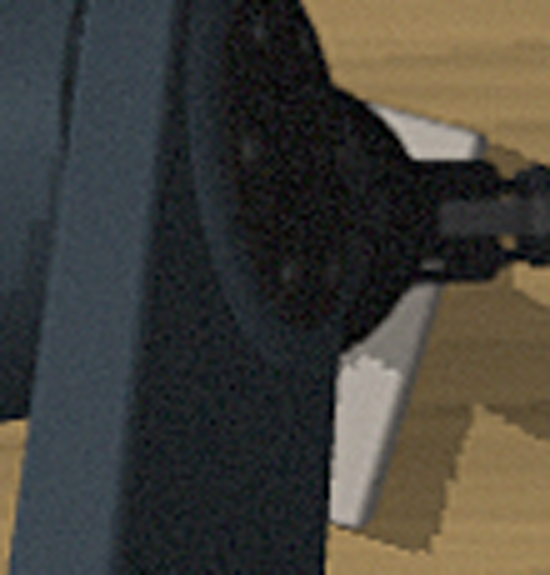

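View pics/s4.png

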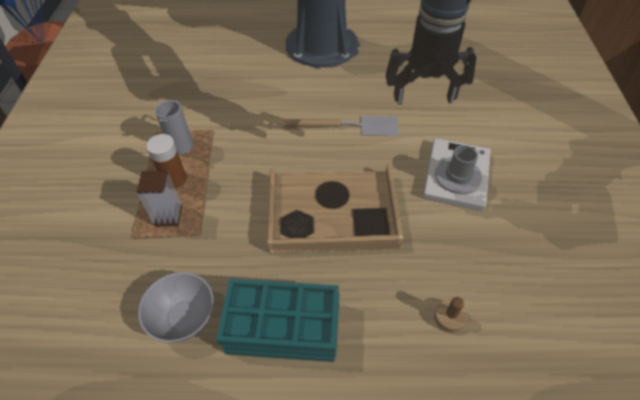

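```bash
python3 -m handwheel '[-0.5,0.2,3.7,0,0,0,8.5, -1,0.2,7.4,0,0,0,8.5, -1.5,0.2,11.1,0,0,0,8.5, -2,0.2,14.8,0,0,0,8.5, -2.5,0.2,18.5,0,0,0,8.5, -3,0.2,22.2,0,0,0,8.5, -3.5,0.2,25.9,0,0,0,8.5, -4,0.2,29.6,0,0,0,8.5, -4.5,0.2,33.3,0,0,0,8.5, -5,0.2,37,0,0,0,8.5]'
python3 -m handwheel '[-0.5,0,3.7,0,0,0,8.5, -1,0,7.4,0,0,0,8.5, -1.5,0,11,0,0,0,8.5, -1.8,0,13.6,0,0,0,8.5, -1.8,0,13.6,0,0,0,8.5, -1.8,0,13.6,0,0,0,8.5]'
python3 - <<'E'
from h import *
goa([.6005,-.3104,.1035],.047)
s=snap('top','t5.png');snap('wrist','w17.png')
c=s['frame'][190:305,125:235,::-1]; cv2.imwrite('pics/c8.png',cv2.resize(c,None,fx=5,fy=5,interpolation=cv2.INTER_CUBIC))
W=cloud(s); w=W[195:275,150:230].reshape(-1,3); w=w[(w[:,2]>.088)&(w[:,2]<.105)]; print(len(w),cv2.minEnclosingCircle((w[:,:2]*1000).astype(np.float32)))
E
```

```text
t: 33.8
tcp_pos: [0.5759, -0.1763, 0.2379]
tool_rot: [-0.017, 0.707, -0.707, 0.017]
force: [0.6, -0.3, 0.6]
finger_gap: 0.997
t: 34.3
tcp_pos: [0.6001, -0.3112, 0.2373]
tool_rot: [-0.016, 0.707, -0.707, 0.016]
force: [-0.4, 0.7, -0.4]
finger_gap: 0.995
sd [0.0001 0.001  0.0003]
t 34.50 tcp [ 0.5998 -0.3093  0.2376] gap mm 85.0 F [-0.1  0.6 -0.4] q [-0.64  0.61  1.31  0.    1.23  0.88]
shift [-0.07 13.41  0.12] rv [0.001 0.002 0.001] rows by turn 0.0
227 ((506.6854553222656, 301.75592041015625), 24.83475685119629)
```

View pics/c8.png

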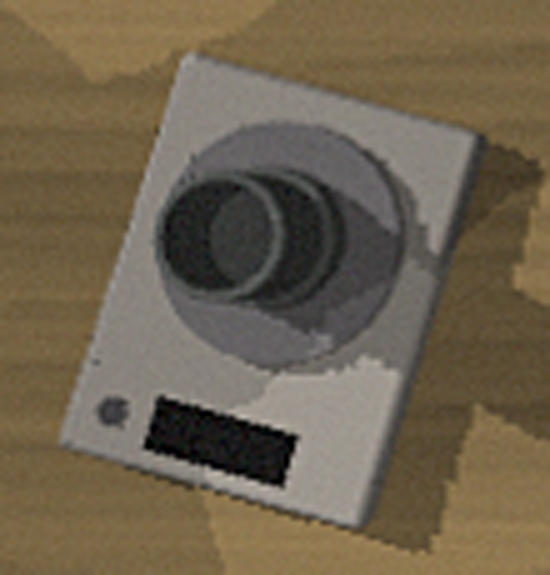

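View pics/w17.png

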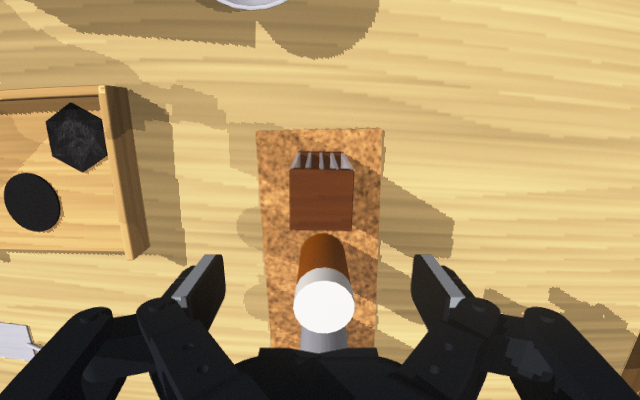

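```bash
python3 -m handwheel '[0,3,0.1,0,0,0,8.5, 0,6,0.1,0,0,0,8.5, 0,9,0.1,0,0,0,8.5, 0,12,0.1,0,0,0,8.5, 0.1,13.4,0.1,0,0,0,8.5, 0.1,13.5,0.1,0,0,0,8.5, 0.1,13.5,0.1,0,0,0,8.5, 0.1,13.5,0.1,0,0,0,8.5]'
python3 - <<'E'
from h import *
goa([.6005,-.3104,.1035],.047)
E
python3 -m handwheel '[0,0,0,0,0,0,4.5, 0,0,0,0,0,0,4.5, 0,0,0,0,0,0,4.5, 0,0,0,0,0,0,4.5, 0,0,0,0,0,0,4.5, 0,0,0,0,0,0,4.5, 0,0,0,0,0,0,4.5, 0,0,0,0,0,0,4.5]' 50
python3 - <<'E'
from h import *
goa([.6005,-.3104,.1035],.047,2)
E
```

```text
t: 35.27
tcp_pos: [0.5999, -0.3118, 0.1046]
tool_rot: [0.016, -0.706, 0.707, -0.018]
force: [-0.5, -0.1, 0.3]
finger_gap: 0.994
sd [0.0001 0.0002 0.0003]
t 35.47 tcp [ 0.5999 -0.3121  0.1051] gap mm 84.9 F [-0.1  0.2  0.1] q [-0.64  0.76  1.41  0.    0.97  0.88]
shift [-0.06  0.16 -0.16] rv [-0.002 -0.    -0.003] rows by turn 0.0
t: 36.13
tcp_pos: [0.5991, -0.3117, 0.1038]
tool_rot: [0.016, -0.707, 0.707, -0.017]
force: [-0.0, 1.2, 5.0]
finger_gap: 0.581
sd [0. 0. 0.]
t 36.23 tcp [ 0.5991 -0.3117  0.1038] gap mm 49.7 F [0.1 1.  5.8] q [-0.64  0.76  1.41  0.    0.97  0.88]
shift [-0.14  0.03 -0.12] rv [-0.    -0.    -0.001] rows by turn 0.0
```

```bash
python3 -m handwheel '[0,-1,0,0,0,0,4.5, 0,-3,0,0,0,0,4.5, 0,-5.5,0,0,0,0,4.5, 0,-8,0,0,0,0,4.5, 0,-10.5,0,0,0,0,4.5, 0,-12.5,0,0,0,0,4.5, 0,-14.5,0,0,0,0,4.5, 0,-14.5,0,0,0,0,4.5, 0,-14.5,0,0,0,0,4.5]'
python3 - <<'E'
from h import *
goa([.6245,.108,.25],.047)
E
```

```text
t: 36.98
tcp_pos: [0.5988, -0.3118, 0.2486]
tool_rot: [0.016, -0.707, 0.707, -0.017]
force: [-0.1, 0.4, -3.2]
finger_gap: 0.579
sd [0.0005 0.0004 0.0011]
t 37.18 tcp [ 0.598  -0.3111  0.2466] gap mm 49.5 F [ 0.   0.2 -2.7] q [-0.65  0.6   1.3  -0.    1.25  0.88]
shift [ -4.61  -0.24 -41.74] rv [ 0.003 -0.     0.004] rows by turn 0.0
```

```bash
python3 -m handwheel '[-0.2,0,-1.6,0,0,0,4.5, -0.5,0,-5,0,0,0,4.5, -0.9,0,-8.4,0,0,0,4.5, -1.3,0,-11.8,0,0,0,4.5, -1.7,0,-15.2,0,0,0,4.5, -2.1,0,-18.6,0,0,0,4.5, -2.5,0,-22,0,0,0,4.5, -2.8,0,-25.4,0,0,0,4.5, -3.2,0,-28.8,0,0,0,4.5, -3.6,0,-32.2,0,0,0,4.5]'
python3 -m handwheel '[-0.4,0,-3.4,0,0,0,4.5, -0.8,0,-6.8,0,0,0,4.5, -1,0,-8.6,0,0,0,4.5, -1,0,-9.3,0,0,0,4.5, -1,0,-9.3,0,0,0,4.5, -1,0,-9.3,0,0,0,4.5, -1,0,-9.3,0,0,0,4.5]'
python3 - <<'E'
from h import *
goa([.6245,.108,.1213],.047)
E
```

```text
t: 38.02
tcp_pos: [0.6186, 0.0145, 0.2471]
tool_rot: [-0.017, 0.707, -0.707, 0.016]
force: [0.7, -0.4, -2.9]
finger_gap: 0.579
t: 38.6
tcp_pos: [0.6251, 0.1039, 0.2478]
tool_rot: [0.016, -0.707, 0.707, -0.016]
force: [-0.3, 0.1, -3.0]
finger_gap: 0.58
sd [0.0001 0.0001 0.0001]
t 38.80 tcp [0.6253 0.1037 0.248 ] gap mm 49.5 F [-0.   0.2 -2.5] q [-0.01  0.54  1.41 -0.    1.19  1.51]
shift [ 0.06 12.67 -0.44] rv [-0.    -0.002 -0.   ] rows by turn 0.0
```

```bash
python3 -m handwheel '[0,2,-0.2,0,0,0,4.5, 0,5,-0.3,0,0,0,4.5, 0.1,8,-0.3,0,0,0,4.5, 0.1,10.5,-0.3,0,0,0,4.5, 0.2,12,-0.3,0,0,0,4.5, 0.2,12.4,-0.3,0,0,0,4.5, 0.2,12.4,-0.3,0,0,0,4.5, 0.2,12.4,-0.3,0,0,0,4.5]'
python3 - <<'E'
from h import *
goa([.6245,.108,.1213],.047)
snap('wrist','w18.png')
E
```

```text
t: 39.47
tcp_pos: [0.6243, 0.1075, 0.125]
tool_rot: [0.016, -0.707, 0.707, -0.017]
force: [-0.2, -0.1, -2.2]
finger_gap: 0.577
sd [0.0002 0.0001 0.0003]
t 39.67 tcp [0.6245 0.1077 0.1256] gap mm 49.4 F [-0.1 -0.1 -2.1] q [-0.    0.69  1.51 -0.    0.94  1.52]
shift [ 0.    0.43 -0.03] rv [-0.    -0.    -0.003] rows by turn 0.0
```

View pics/w18.png

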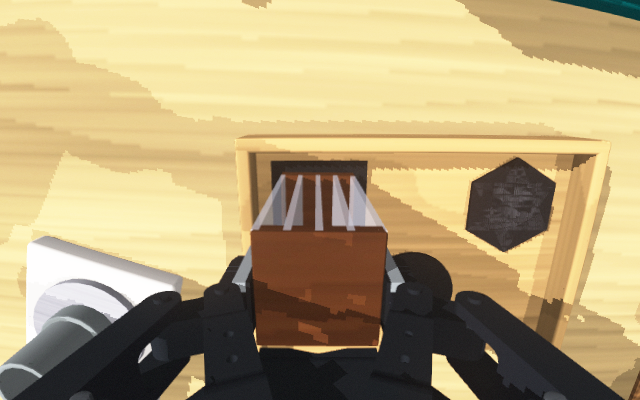

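```bash
python3 -m handwheel '[0,0.3,0,0,0,0,4.5, 0,0.5,0,0,0,0,4.5, 0,0.55,0,0,0,0,4.5, 0,0.55,0,0,0,0,4.5]'
python3 - <<'E'
from h import *
goa([.6245,.108,.1213],.047,2)
E
python3 -m handwheel '[0,0,0,0,0,0,8.5, 0,0,0,0,0,0,8.5, 0,0,0,0,0,0,8.5, 0,0,0,0,0,0,8.5, 0,0,0,0,0,0,8.5, 0,-2,0,0,0,0,8.5, 0,-5,0,0,0,0,8.5, 0,-8.5,0,0,0,0,8.5, 0,-11.5,0,0,0,0,8.5, 0,-12,0,0,0,0,8.5]'
python3 - <<'E'
from h import *
goa([.5025,-.3175,.235],.047)
snap('wrist','w19.png')
E
```

```text
t: 40.05
tcp_pos: [0.624, 0.1081, 0.1208]
tool_rot: [0.016, -0.707, 0.707, -0.017]
force: [-2.0, -0.4, 7.3]
finger_gap: 0.582
sd [0. 0. 0.]
t 40.15 tcp [0.624  0.1082 0.1208] gap mm 49.6 F [-1.2  0.2  7.5] q [-0.    0.7   1.52 -0.    0.93  1.52]
shift [-0.05 -0.05  0.02] rv [-0.     0.    -0.002] rows by turn 0.0
t: 40.98
tcp_pos: [0.6265, 0.1081, 0.2447]
tool_rot: [0.013, -0.707, 0.707, -0.021]
force: [1.0, 1.0, 0.9]
finger_gap: 0.998
sd [0.0016 0.     0.0027]
t 41.18 tcp [0.6244 0.108  0.241 ] gap mm 85.1 F [-0.2 -0.  -0.1] q [-0.    0.55  1.42  0.    1.17  1.52]
shift [14.16  0.63 41.94] rv [ 0.    -0.     0.002] rows by turn 0.0
```

View pics/w19.png

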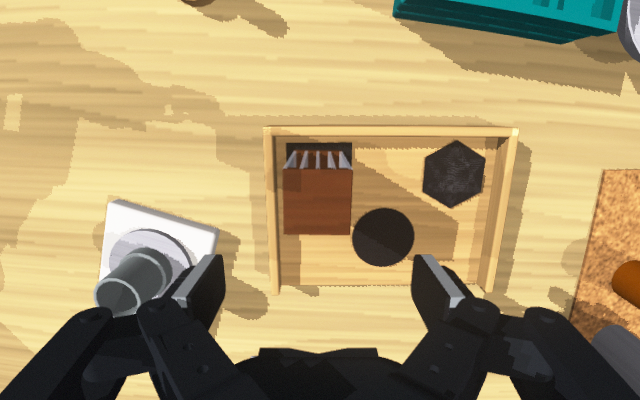

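Dividers stand on the square pad. Now the jar.

```bash
python3 -m handwheel '[1.2,0,3.6,0,0,0,8.5, 2.4,0,7.2,0,0,0,8.5, 3.6,0,10.8,0,0,0,8.5, 4.8,0,14.4,0,0,0,8.5, 6,0,18,0,0,0,8.5, 7.2,0.2,21.6,0,0,0,8.5, 8.4,0.2,25.2,0,0,0,8.5, 9.6,0.3,28.8,0,0,0,8.5, 10.8,0.3,32.4,0,0,0,8.5, 12,0.3,36,0,0,0,8.5]'
python3 -m handwheel '[1.2,0,3.6,0,0,0,8.5, 2.1,0,5.9,0,0,0,8.5, 2.1,0,5.9,0,0,0,8.5, 2.1,0,5.9,0,0,0,8.5, 2.1,0,5.9,0,0,0,8.5]'
python3 - <<'E'
from h import *
goa([.5025,-.3175,.101],.047)
s=snap('top','t6.png'); W=cloud(s)
w=W[150:205,245:300].reshape(-1,3); w=w[(w[:,2]>.13)&(w[:,2]<.147)]; print(len(w),cv2.minAreaRect((w[:,:2]*1000).astype(np.float32)),w.mean(0))
E
```

```text
t: 42.07
tcp_pos: [0.5184, -0.2582, 0.2334]
tool_rot: [-0.018, 0.708, -0.706, 0.015]
force: [0.2, -0.4, -0.6]
finger_gap: 0.995
t: 42.48
tcp_pos: [0.5012, -0.316, 0.234]
tool_rot: [-0.017, 0.708, -0.706, 0.016]
force: [-0.1, -0.1, 0.0]
finger_gap: 0.998
sd [0.0004 0.0002 0.0005]
t 42.68 tcp [ 0.5018 -0.3155  0.2347] gap mm 85.1 F [ 0.2  0.2 -0.1] q [-0.75  0.5   1.53  0.    1.11  0.77]
shift [-0.06 13.37  0.21] rv [0.001 0.002 0.001] rows by turn 0.0
775 ((627.570068359375, 108.79920196533203), (50.01406478881836, 49.59994888305664), 1.4278206825256348) [0.62718549 0.10854913 0.13931917]
```

```bash
python3 -m handwheel '[0,3,0.2,0,0,0,8.5, 0,6,0.2,0,0,0,8.5, 0,9,0.2,0,0,0,8.5, 0,12,0.2,0,0,0,8.5, 0.1,13.3,0.1,0,0,0,8.5, 0.1,13.5,0.1,0,0,0,8.5, 0.1,13.5,0.1,0,0,0,8.5, 0.1,13.5,0.1,0,0,0,8.5]'
python3 - <<'E'
from h import *
goa([.5025,-.3175,.101],.047)
snap('wrist','w20.png')
E
python3 -m handwheel '[0,0,0,0,0,0,5, 0,0,0,0,0,0,5, 0,0,0,0,0,0,5, 0,0,0,0,0,0,5, 0,0,0,0,0,0,5, 0,0,0,0,0,0,5, 0,0,0,0,0,0,5, 0,0,0,0,0,0,5]' 50
python3 - <<'E'
from h import *
goa([.5025,-.3175,.101],.047,2)
E
```

```text
t: 43.4
tcp_pos: [0.502, -0.3184, 0.1016]
tool_rot: [0.016, -0.706, 0.707, -0.017]
force: [-0.3, -0.1, 0.4]
finger_gap: 0.993
sd [0.0001 0.0002 0.0003]
t 43.60 tcp [ 0.502  -0.3187  0.1021] gap mm 85.0 F [ 0.2 -0.2  0.2] q [-0.75  0.68  1.63 -0.    0.83  0.77]
shift [-0.05  0.11 -0.12] rv [-0.002 -0.    -0.002] rows by turn 0.0
t: 44.32
tcp_pos: [0.5012, -0.3185, 0.1013]
tool_rot: [0.016, -0.707, 0.707, -0.017]
force: [-1.1, -0.4, 4.8]
finger_gap: 0.63
sd [0. 0. 0.]
t 44.42 tcp [ 0.5012 -0.3185  0.1013] gap mm 53.8 F [-0.9 -0.3  5.8] q [-0.75  0.68  1.63 -0.    0.83  0.77]
shift [-0.13  0.03 -0.1 ] rv [-0.001 -0.    -0.001] rows by turn 0.0
```

```bash
python3 -m handwheel '[0,-1,0,0,0,0,5, 0,-3,0,0,0,0,5, 0,-5.5,0,0,0,0,5, 0,-8,0,0,0,0,5, 0,-10.5,0,0,0,0,5, 0,-12.5,0,0,0,0,5, 0,-14.5,0,0,0,0,5, 0,-14.5,0,0,0,0,5, 0,-14.5,0,0,0,0,5]'
python3 - <<'E'
from h import *
goa([.6325,-.0405,.25],.047)
E
```

```text
t: 45.17
tcp_pos: [0.501, -0.3181, 0.246]
tool_rot: [0.016, -0.707, 0.707, -0.017]
force: [-0.1, 0.4, -3.4]
finger_gap: 0.63
sd [0.0004 0.0003 0.0009]
t 45.37 tcp [ 0.5002 -0.3174  0.2443] gap mm 53.7 F [-0.3  0.5 -3.6] q [-0.75  0.49  1.52  0.    1.14  0.77]
shift [-14.51  -0.53 -27.04] rv [ 0.003 -0.     0.003] rows by turn 0.0
```

```bash
python3 -m handwheel '[-0.7,0,-1.4,0,0,0,5, -2.2,0,-4.2,0,0,0,5, -3.9,0,-7.3,0,0,0,5, -5.6,-0.2,-10.4,0,0,0,5, -7.2,-0.2,-13.4,0,0,0,5, -8.9,-0.2,-16.5,0,0,0,5, -10.5,-0.2,-19.6,0,0,0,5, -12.1,-0.2,-22.6,0,0,0,5, -13.6,-0.2,-25.3,0,0,0,5, -14.4,-0.2,-27,0,0,0,5]'
python3 -m handwheel '[0,0,0,0,0,0,5, 0,0,0,0,0,0,5, 0,0,0,0,0,0,5, 0,0,0,0,0,0,5]'
python3 - <<'E'
from h import *
goa([.6325,-.0405,.1186],.047)
E
```

```text
t: 46.2
tcp_pos: [0.6328, -0.0382, 0.2458]
tool_rot: [-0.018, 0.708, -0.706, 0.017]
force: [0.9, -0.3, -2.9]
finger_gap: 0.628
t: 46.53
tcp_pos: [0.6315, -0.0428, 0.2468]
tool_rot: [-0.017, 0.707, -0.707, 0.015]
force: [0.9, 0.6, -3.4]
finger_gap: 0.629
sd [0.0002 0.0001 0.0003]
t 46.73 tcp [ 0.6317 -0.0429  0.2473] gap mm 54.0 F [-0.2  0.5 -3.5] q [-0.24  0.54  1.41 -0.    1.19  1.28]
shift [-0.09 12.87 -0.23] rv [-0.    -0.002  0.   ] rows by turn 0.0
```

```bash
python3 -m handwheel '[0,2,-0.1,0,0,0,5, 0,5,-0.1,0,0,0,5, 0,8,-0.1,0,0,0,5, 0,10.5,-0.1,0,0,0,5, 0.1,12,-0.1,0,0,0,5, 0.1,12.6,-0.1,0,0,0,5, 0.1,12.6,-0.1,0,0,0,5, 0.1,12.6,-0.1,0,0,0,5]'
python3 - <<'E'
from h import *
goa([.6325,-.0405,.1186],.047)
snap('wrist','w21.png')
E
```

```text
t: 47.4
tcp_pos: [0.632, -0.0413, 0.1224]
tool_rot: [0.016, -0.707, 0.707, -0.017]
force: [0.0, 0.6, -4.2]
finger_gap: 0.632
sd [0.0002 0.0001 0.0003]
t 47.60 tcp [ 0.6323 -0.0412  0.1231] gap mm 54.0 F [ 0.1 -0.1 -3.1] q [-0.24  0.69  1.51  0.    0.93  1.28]
shift [-0.02  0.45 -0.07] rv [-0.001 -0.    -0.003] rows by turn 0.0
```

View pics/w21.png

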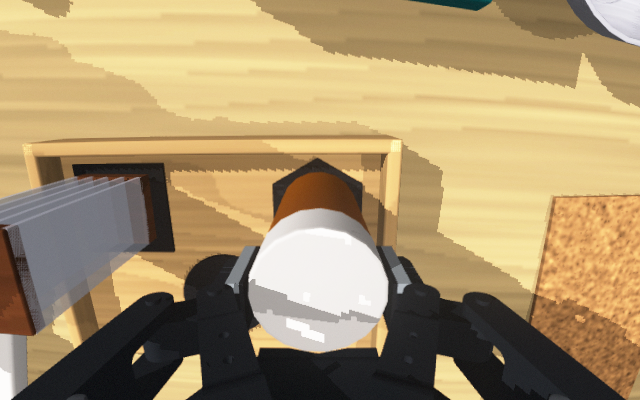

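```bash
python3 -m handwheel '[-0.1,0.3,0,0,0,0,5, -0.1,0.5,0,0,0,0,5, -0.1,0.55,0,0,0,0,5, -0.1,0.55,0,0,0,0,5]'
python3 - <<'E'
from h import *
goa([.6325,-.0405,.1186],.047,2)
E
python3 -m handwheel '[0,0,0,0,0,0,8.5, 0,0,0,0,0,0,8.5, 0,0,0,0,0,0,8.5, 0,0,0,0,0,0,8.5, 0,0,0,0,0,0,8.5, 0,-2,0,0,0,0,8.5, 0,-5,0,0,0,0,8.5, 0,-8.5,0,0,0,0,8.5, 0,-11.5,0,0,0,0,8.5, 0,-12,0,0,0,0,8.5]'
python3 - <<'E'
from h import *
goa([.4016,-.3252,.235],.047)
E
```

```text
t: 47.98
tcp_pos: [0.6333, -0.0409, 0.1183]
tool_rot: [0.015, -0.707, 0.707, -0.018]
force: [-2.1, -0.8, 5.8]
finger_gap: 0.63
sd [0. 0. 0.]
t 48.08 tcp [ 0.6333 -0.0409  0.1183] gap mm 53.8 F [-1.7 -0.6  6.2] q [-0.24  0.7   1.51  0.    0.93  1.28]
shift [ 0.08 -0.03 -0.04] rv [-0.001 -0.    -0.003] rows by turn 0.0
t: 48.92
tcp_pos: [0.6354, -0.0414, 0.2423]
tool_rot: [0.013, -0.706, 0.708, -0.02]
force: [-0.0, -0.4, 1.6]
finger_gap: 0.994
sd [0.0016 0.0003 0.0027]
t 49.12 tcp [ 0.6333 -0.041   0.2385] gap mm 85.0 F [-0.5 -0.2  0. ] q [-0.24  0.55  1.42 -0.    1.17  1.28]
shift [24.48  0.39 27.31] rv [ 0.001 -0.     0.002] rows by turn 0.0
```

```bash
python3 -m handwheel '[2.5,0,2.8,0,0,0,8.5, 5,0,5.6,0,0,0,8.5, 7.5,0,8.4,0,0,0,8.5, 10,0,11.2,0,0,0,8.5, 12.5,0,14,0,0,0,8.5, 15,0,16.8,0,0,0,8.5, 17.5,0,19.6,0,0,0,8.5, 20,0,22.4,0,0,0,8.5, 22.5,0,25.2,0,0,0,8.5, 24.4,0,27.2,0,0,0,8.5]'
python3 -m handwheel '[0,0,0,0,0,0,8.5, 0,0,0,0,0,0,8.5, 0,0,0,0,0,0,8.5]'
python3 - <<'E'
from h import *
goa([.4016,-.3252,.105],.047)
snap('wrist','w22.png')
s=snap('top','t7.png'); W=cloud(s)
w=W[145:205,325:390].reshape(-1,3); w=w[(w[:,2]>.128)&(w[:,2]<.147)]; print(len(w),cv2.minEnclosingCircle((w[:,:2]*1000).astype(np.float32)),w.mean(0))
E
```

```text
t: 49.95
tcp_pos: [0.3985, -0.325, 0.2341]
tool_rot: [-0.017, 0.708, -0.706, 0.015]
force: [-0.0, 0.0, -0.4]
finger_gap: 0.992
t: 50.2
tcp_pos: [0.4007, -0.3228, 0.2347]
tool_rot: [-0.017, 0.708, -0.706, 0.016]
force: [-0.2, -0.2, -0.3]
finger_gap: 0.998
sd [0.0004 0.0001 0.0004]
t 50.40 tcp [ 0.4014 -0.3226  0.2353] gap mm 85.0 F [-0.3  0.3 -0.2] q [-0.89  0.4   1.72  0.    1.03  0.63]
shift [-1.000e-02  1.303e+01  2.800e-01] rv [0.001 0.002 0.   ] rows by turn 0.0
704 ((636.351806640625, -41.04249954223633), 27.446949005126953) [ 0.6356628  -0.04076946  0.13712649]
```

View pics/w22.png

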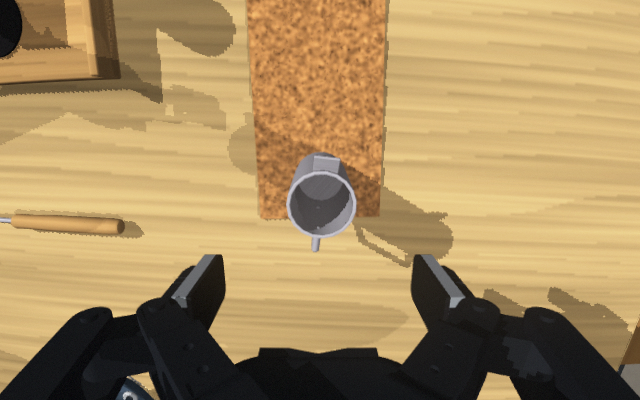

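View pics/t7.png

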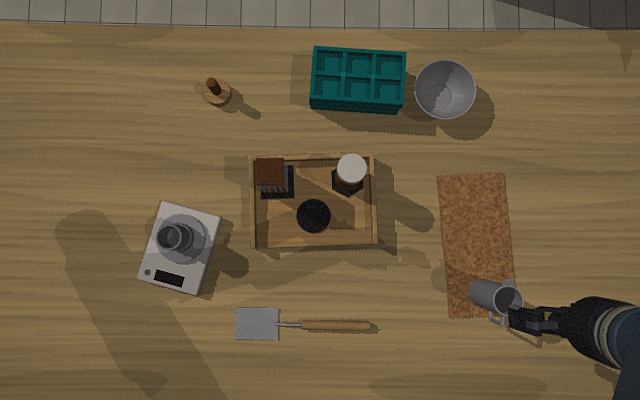

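```bash
python3 -m handwheel '[0,3,0.2,0,0,0,8.5, 0,6,0.2,0,0,0,8.5, 0,9,0.2,0,0,0,8.5, 0,12,0.2,0,0,0,8.5, 0,13,0.2,0,0,0,8.5, 0.1,13.3,0.2,0,0,0,8.5, 0.1,13.3,0.2,0,0,0,8.5, 0.1,13.3,0.2,0,0,0,8.5]'
python3 - <<'E'
from h import *
goa([.4016,-.3252,.105],.047)
E
python3 -m handwheel '[0,0,0,0,0,0,5, 0,0,0,0,0,0,5, 0,0,0,0,0,0,5, 0,0,0,0,0,0,5, 0,0,0,0,0,0,5, 0,0,0,0,0,0,5, 0,0,0,0,0,0,5, 0,0,0,0,0,0,5]' 40
python3 - <<'E'
from h import *
goa([.4016,-.3252,.105],.047,2)
E
python3 -m handwheel '[0,-1,0,0,0,0,5, 0,-3,0,0,0,0,5, 0,-5.5,0,0,0,0,5, 0,-8,0,0,0,0,5, 0,-10.5,0,0,0,0,5, 0,-12.5,0,0,0,0,5, 0,-14.5,0,0,0,0,5, 0,-14.5,0,0,0,0,5, 0,-14.5,0,0,0,0,5]'
python3 - <<'E'
from h import *
goa([.557,.0298,.25],.047)
snap('wrist','w23.png')
E
```

```text
t: 51.17
tcp_pos: [0.401, -0.3266, 0.1043]
tool_rot: [0.016, -0.706, 0.708, -0.017]
force: [0.6, -0.5, -0.1]
finger_gap: 0.997
sd [0.0001 0.0001 0.0002]
t 51.37 tcp [ 0.401  -0.3267  0.1046] gap mm 84.9 F [ 0.1 -0.2  0.2] q [-0.9   0.61  1.83  0.    0.7   0.62]
shift [-0.06 -0.04 -0.15] rv [-0.003 -0.    -0.002] rows by turn 0.0
t: 52.03
tcp_pos: [0.4005, -0.326, 0.104]
tool_rot: [0.016, -0.707, 0.707, -0.017]
force: [-0.4, 0.6, 5.2]
finger_gap: 0.651
sd [0. 0. 0.]
t 52.13 tcp [ 0.4005 -0.326   0.104 ] gap mm 56.0 F [-0.   1.   5.8] q [-0.9   0.61  1.83  0.    0.7   0.62]
shift [-0.12 -0.1  -0.08] rv [-0.001 -0.    -0.001] rows by turn 0.0
t: 52.88
tcp_pos: [0.4004, -0.326, 0.2491]
tool_rot: [0.016, -0.706, 0.708, -0.017]
force: [-0.8, -0.3, -3.0]
finger_gap: 0.652
sd [0.0004 0.0004 0.0009]
t 53.08 tcp [ 0.3997 -0.3253  0.2475] gap mm 55.8 F [-0.2 -0.2 -2.6] q [-0.9   0.38  1.71 -0.    1.06  0.62]
shift [-17.37  -0.19 -34.73] rv [ 0.003 -0.     0.002] rows by turn 0.0
```

View pics/w23.png

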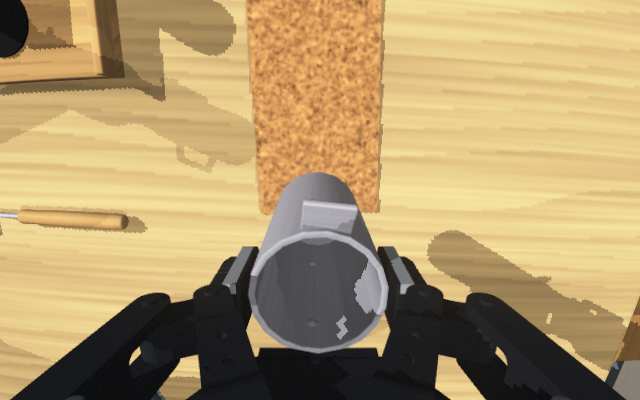

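```bash
python3 -m handwheel '[-0.7,-0.2,-1.4,0,0,0,5, -2.2,-0.3,-4.4,0,0,0,5, -3.8,-0.3,-7.6,0,0,0,5, -5.4,-0.3,-10.8,0,0,0,5, -7,-0.3,-14,0,0,0,5, -8.6,-0.3,-17.2,0,0,0,5, -10.2,-0.3,-20.4,0,0,0,5, -11.8,-0.3,-23.6,0,0,0,5, -13.4,-0.3,-26.8,0,0,0,5, -15,-0.3,-30,0,0,0,5]'
python3 -m handwheel '[-1.2,0,-2.4,0,0,0,5, -2,0,-3.8,0,0,0,5, -2.4,0,-4.7,0,0,0,5, -2.4,0,-4.7,0,0,0,5, -2.4,0,-4.7,0,0,0,5, -2.4,0,-4.7,0,0,0,5]'
python3 - <<'E'
from h import *
goa([.5575,.0298,.1213],.047)
E
```

```text
t: 53.97
tcp_pos: [0.536, -0.0174, 0.25]
tool_rot: [-0.017, 0.707, -0.707, 0.016]
force: [0.3, 0.7, -1.9]
finger_gap: 0.652
t: 54.47
tcp_pos: [0.5572, 0.0279, 0.2506]
tool_rot: [0.017, -0.707, 0.707, -0.016]
force: [-0.0, -0.7, -1.9]
finger_gap: 0.651
sd [0.0001 0.0001 0.0002]
t 54.67 tcp [0.5574 0.0277 0.2509] gap mm 55.6 F [ 0.3 -0.2 -2.1] q [-0.15  0.43  1.6  -0.    1.11  1.38]
shift [-0.03 12.96 -0.21] rv [-0.    -0.002  0.   ] rows by turn 0.0
```

```bash
python3 -m handwheel '[0,2,-0.1,0,0,0,5, 0,5,-0.1,0,0,0,5, 0,8,-0.1,0,0,0,5, 0,10.5,-0.1,0,0,0,5, 0.1,12,-0.1,0,0,0,5, 0.1,12.7,-0.1,0,0,0,5, 0.1,12.7,-0.1,0,0,0,5, 0.1,12.7,-0.1,0,0,0,5]'
python3 - <<'E'
from h import *
goa([.5575,.0298,.1213],.047)
snap('wrist','w24.png')
E
```

```text
t: 55.33
tcp_pos: [0.5574, 0.0294, 0.1246]
tool_rot: [0.016, -0.707, 0.707, -0.017]
force: [-0.5, -1.3, -2.2]
finger_gap: 0.654
sd [0.0002 0.0001 0.0004]
t 55.53 tcp [0.5578 0.0295 0.1253] gap mm 55.9 F [-0.3 -0.3 -2.1] q [-0.15  0.61  1.71  0.    0.82  1.38]
shift [ 0.03  0.4  -0.03] rv [-0.001 -0.    -0.003] rows by turn 0.0
```

View pics/w24.png

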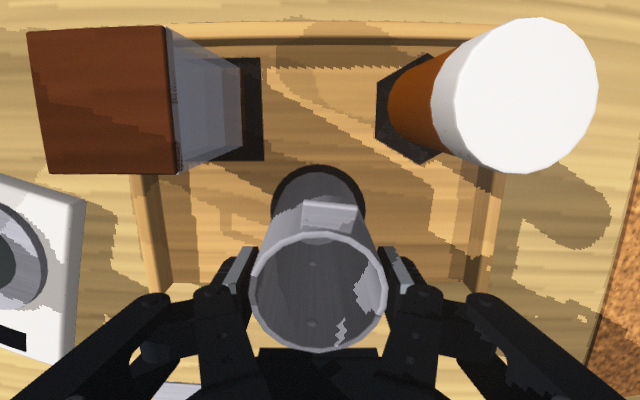

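```bash
python3 -m handwheel '[0,0.3,0,0,0,0,5, 0,0.45,0,0,0,0,5, 0,0.5,0,0,0,0,5, 0,0.5,0,0,0,0,5]'
python3 - <<'E'
from h import *
goa([.5575,.0298,.1213],.047,2)
E
python3 -m handwheel '[0,0,0,0,0,0,8.5, 0,0,0,0,0,0,8.5, 0,0,0,0,0,0,8.5, 0,0,0,0,0,0,8.5, 0,0,0,0,0,0,8.5, 0,-2,0,0,0,0,8.5, 0,-5,0,0,0,0,8.5, 0,-8.5,0,0,0,0,8.5, 0,-11.5,0,0,0,0,8.5, 0,-12,0,0,0,0,8.5]'
python3 -m handwheel '[4,0,4,0,0,0,8.5, 8,0,8,0,0,0,8.5, 11,0,12,0,0,0,8.5, 11,0,16,0,0,0,8.5, 11,0,20,0,0,0,8.5, 11,0,24,0,0,0,8.5, 11,0,24,0,0,0,8.5, 11,0,24,0,0,0,8.5]'
python3 - <<'E'
from h import *
s=snap('top','t8.png'); snap('scene','s8.png'); W=cloud(s)
def circ(n,box,z0,z1):
    u0,v0,u1,v1=box; w=W[v0:v1,u0:u1].reshape(-1,3); w=w[(w[:,2]>z0)&(w[:,2]<z1)]
    c,r=cv2.minEnclosingCircle((w[:,:2]*1000).astype(np.float32)); print(n,len(w),w.mean(0).round(4),np.round(c,1),round(r,1))
circ('jug(incl lip)',(285,180,345,245),.128,.145);circ('jar',(325,145,390,205),.128,.145);circ('div',(245,150,300,205),.13,.15);circ('mold',(150,195,220,275),.088,.105)
c=s['frame'][140:260,235:395,::-1]; cv2.imwrite('pics/c9.png',cv2.resize(c,None,fx=5,fy=5,interpolation=cv2.INTER_CUBIC))
st=manip.sense();print(st['t'],st['tcp_pos'],st['force'])
E
```

```text
t: 55.92
tcp_pos: [0.5578, 0.0299, 0.121]
tool_rot: [0.016, -0.707, 0.707, -0.018]
force: [-1.6, 0.5, 9.4]
finger_gap: 0.652
sd [0. 0. 0.]
t 56.02 tcp [0.5578 0.0299 0.121 ] gap mm 55.8 F [-1.6  0.4  8.8] q [-0.15  0.62  1.71 -0.    0.81  1.38]
shift [ 0.03 -0.03  0.01] rv [-0.001  0.    -0.003] rows by turn 0.0
t: 56.85
tcp_pos: [0.5599, 0.0295, 0.2444]
tool_rot: [0.013, -0.706, 0.708, -0.02]
force: [0.4, 0.0, 0.2]
finger_gap: 1.0
t: 57.52
tcp_pos: [0.4587, -0.221, 0.2389]
tool_rot: [0.014, -0.706, 0.708, -0.015]
force: [-0.3, -0.8, -0.2]
finger_gap: 0.999
jug(incl lip) 241 [0.5694 0.0293 0.1357] [576.8  12.5] 54.0
jar 704 [ 0.6355 -0.0407  0.1371] [614.1 -24.6] 54.6
div 778 [0.6269 0.1083 0.1393] [609.4  93.9] 56.6
mold 227 [0.5061 0.3016 0.0951] [506.7 302. ] 24.9
57.6167 [ 0.45749881 -0.2157995   0.23830088] [1.07900877 0.76444335 0.03459158]
```

View pics/c9.png

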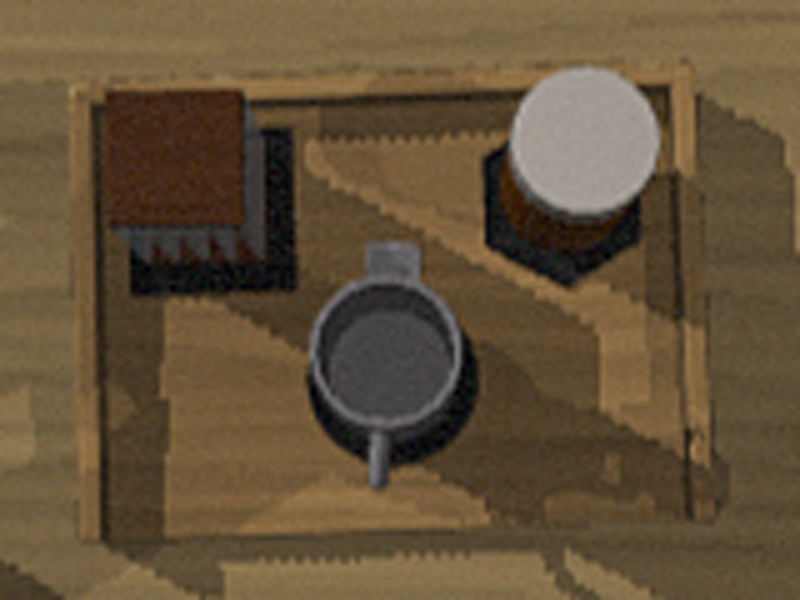

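View pics/s8.png

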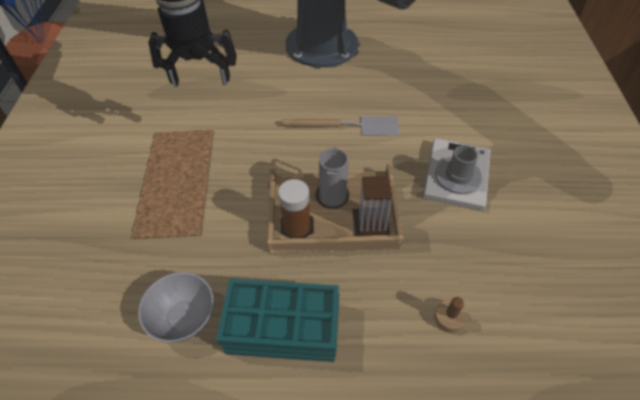

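```bash
python3 -m handwheel '[0,0,0,0,0,0,8.5, 0,0,0,0,0,0,8.5, 0,0,0,0,0,0,8.5, 0,0,0,0,0,0,8.5]'; python3 -c "
from station import manip
print(manip.sign_off())"
```

```text
t: 57.95
tcp_pos: [0.4582, -0.2138, 0.2391]
tool_rot: [-0.017, 0.707, -0.707, 0.017]
force: [-0.0, -0.3, 0.3]
finger_gap: 0.993
the job is handed in; nothing more can be done
None
```

I cleared the jug, jar and dividers onto the cork mat. I then stood the mold on the scale's plate, put the three back on their pads, and handed in at about 58 s of the 144 s allowed. The hand-in gives no verdict.

The last pictures show all four upright, with the gripper open and well clear of everything. Distances from target, measured by camera:

| Object | Target | Distance from centre |
|---|---|---|
| mold | scale plate | about 2 mm |
| dividers | square pad | about 1.5 mm |
| jar | hexagonal pad | about 2 mm |
| jug | round pad | about 1–2 mm |

- **Jug and contact heights:** The jug figure is read by eye from the rim in an enlarged crop. Each object touched down at the height its grasp predicted.
- **Disagreement:** My first rough wrist-camera readings differed from the top camera by 3–7 mm. I relied on the top camera, because the jaw positions on closing agreed with it to within about 0.5 mm.
- **Bad final fit:** In the final check, the automatic circle fits for the jug, jar and dividers came out wrong. I used the mean positions for the jar and dividers instead; they matched the earlier clean fits.

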